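Fit a fresh bayonet lamp in the bench lamp tester and switch it on

ROBOT

A 6-joint arm with a two-finger parallel gripper is mounted at the origin on the work surface. World frame = base frame: x ahead of the robot, y to its left, z up, the work surface at z = 0. Lengths are in m, angles in rad, forces in N, time in s.
With the tool pointing down it reaches from about 0.35 to 0.975 m from the base axis. Payload 4.9 kg.
Tool frame: the origin (TCP) lies on the centre line of the jaws, within the pads' length; the fingertips stand 11 mm ahead of it and the grasp point (between the pads) lies 8 mm behind it (manip.finger_overhang is the distance from the TCP to the fingertips, in m); y points along the fingers, z is the direction in which the jaws open and shut, and the axes are right-handed (so a half turn about y gives the same grasp; the last joint's range is limited). The gripper opens to 85 mm and grips with 20 to 120 N. Pads are 22 mm wide; open, the fingers measure 114 mm over their backs; the gripper's body (76 mm by 85 mm) begins 54 mm behind the grasp point. The pads swing forward as they close: fully open they stand 13 mm farther back than shut.
Start: joints at [1.033, 0.053, 1.613, -0, 1.476, -0.119], TCP at [0.254, 0.571, 0.242] pointing down, gripper open.
Joint ranges: [-3.01, 3.01], [-1.01, 2.22], [0.06, 2.58], [-1.02, 4.17], [0.09, 2.62], [-3.14, 3.14]. Speed limits (rad/s): [2.57, 2.57, 3.14, 3.14, 3.14, 3.14].

INTERFACE

Orientations are given as a unit quaternion [w, x, y, z].
In Python, from plant import readout, cams, workorder, manip gives the robot as it stands.
- The arm moves only by the tool play_rows, never from a script. Its arguments are lists of equal length, an entry for each row: "slide": the shift along the tool's x, y, z in cm, a list of three; "yaw": the turn about the tool's y in degrees; "grip": the closure, from -1 (fully open) to 1 (shut), so that 0 is half open. In form: {"slide": [[x, y, z], ...], "yaw": [yaw, ...], "grip": [grip, ...]}. A call has 1 to 12 rows; each row shifts and turns the commanded pose from where the row before left it, along the tool's axes as they then stand; what a row does not reach is not made up. A row lasts 1/10 s, in which the tool goes at most 50 mm and 8.59 degrees, less where a joint would pass 70% of its speed; a pose out of reach is approached as far as the arm can. A call with a gripper value outside its range is refused whole. The fingers move at their own pace and stop on an object; the grip force is fixed at half the most. Time passes only in rows, so rows that do not move let the fingers close. It gives the time, the measured TCP pose, the force and the opening at its end, in the units of the state.
- readout.state(): the state, without advancing time (a new reading comes with each control period).
- cams.grab_frame(name): name is "side" or "top"; returns a dict with "image" (420x560x3 uint8, red, green, blue), "mtx" (3x3 intrinsics, pixels), "R" (3x3) and "t" (3): a world point X has camera coordinates R X + t. Camera axes: x right, y down, z forward; pixel columns grow to the right and rows downward; lengths in m; the calibration is good to about 2 mm. A picture is of the moment at which its call begins. There is no depth.
- workorder.job_done(): hands the job in, once; it reports no verdict.
The state is a dict: "time": time; "joint_pos": joint angles; "joint_vel": joint speeds; "joint_efforts": joint torques, N m; "tool_pos": TCP position; "tool_rot": TCP orientation; "contact_force": force on the tool from outside, world axes, zero at the start; "ft_torque": the same for the moment, N m; "gripper_width": opening from 0.0 (shut) to 1.0 (fully open).
Only numpy, scipy, OpenCV 4.12 (cv2) and the standard library are available. Lean on these libraries where they do the work, as an engineer would, in place of code of your own. Each camera call takes 0.05 s, during which the arm holds its last target.

TASK

Switch the green lamp tester off (pull its red-knobbed toggle all the way towards the robot's side) before taking out a lamp, then take the good lamp (yellow dome) from the wooden rack and fit it in the tester's sloping bayonet socket: line up its lugs with the slots, push it in against the spring, turn it clockwise to the stop and let it spring back so that it is locked. With the lamp locked and released, switch the tester on again (toggle all the way over, away from the robot's side); leave the two burnt lamps (black domes) in the rack and do not knock anything else about.

Things in the scene. Friction and masses are not known exactly. Their poses are not given: they have to be found in the camera images.
- switch (a joint): Toggle switch of the tester: steel stick with a red ball (26 mm across, ball centre 80 mm from the pivot) that swings in the tester's x-z plane about an axis along the tester's y. 0 = off, leaning 0.5 rad towards the tester's -x (robot) side; 1.0 = on, leaning 0.5 rad towards its +x side; hard stops at both ends. It stays where it is left; moving it takes about 1 N at the ball. It starts on.
- switch_tip (a point): Centre of the red ball of the toggle. The pivot lies in the tester's frame at x 0, y +75 mm, z 62 mm; the grey block under it (70 x 50 mm) and its hub end 75 mm above the table.
- tester: Fixed green lamp tester, console 180 (x) x 270 (y) x 40 mm high with a sloping head at its y = -60 mm half that carries the socket, and the toggle at its y = +75 mm half. Origin: centre of its underside on the table; x points away from the robot's side, z up. It may stand on the left or the right, turned up to 0.25 rad.
- socket: Bayonet socket on the tester's sloping head: steel drum 76 mm across, 30 mm deep, brass lip. Origin: centre of its mouth (x 20, y -60, z 105 mm in the tester's frame). z: out along the axis, leaning 25 degrees from vertical to the tester's -x (robot) side; x: along the two slots. Bore 38 mm across. Lugs not over the slots meet the lip when the lamp's origin is 8 mm below the mouth.
- socket_slot (a point): Outer end of the +x slot at the mouth, 28 mm from the axis; the other slot is opposite. Slots 14 mm wide, orange mark on the rim beside each. The lamp goes in with its lugs (lamp's x axis) along the slots, either way round.
- socket_lock (a point): Where a lug stands at the end of the turn (28 mm from the axis, 80 degrees clockwise from the slot looking into the socket; white mark on the rim). The lamp turns clockwise only, when pushed 22 to 25 mm in (lamp's origin below the mouth), up to a hard stop here; let go, it springs back until its origin is 18.5 mm below the mouth and cannot turn back over 12 degrees.
- plunger (a joint): Spring plunger in the socket, a copper disc 28 mm across, 12 mm below the mouth at rest (0), positive (m) pushed inwards. 2 N at first touch, plus 0.8 N per mm: about 12 N at 13 mm, when the lamp is fully in and its grey flange lies on the mouth.
- good_lamp: Good lamp, loose, about 130 g, 98 mm long, upright in a rack well. Origin: centre of the underside; z up the lamp to its yellow dome. Brass barrel 34 mm across (0 to 25 mm up) with two lugs at +x and -x; grey flange 62 mm across (25 to 31 mm); white square housing 46 x 46 mm, faces square to x and y (31 to 73 mm); dome 40 mm across. A half turn changes nothing.
- lamp_grip (a point): Good place to grip: on the lamp's axis in the white housing, 57 mm above the lamp's origin; any two opposite faces, 46 mm apart.
- lamp_lug (a point): Tip of the lamp's +x lug, 25 mm from the axis, 11 mm above the origin; lugs are 9 mm wide and 6 mm high, 50 mm over both tips. Orange marks on the housing and flange stand above the lugs.
- burnt_lamp_a: A burnt lamp, same shape, black dome; stays in the rack.
- burnt_lamp_b: A second burnt lamp, same shape, black dome; stays in the rack.
- rack: Fixed wooden rack 80 (x) x 290 (y) x 24 mm with three round wells 55 mm across, 16 mm deep, at y -100, 0 and +100 mm; a lamp's origin in a well is 8 mm above the table. Origin: centre of its underside. Stands on the other side from the tester.
- screwdriver: Bystander: loose screwdriver 180 mm long with a blue handle, lying in front of the tester.
- tin: Bystander: loose open tin 60 mm across, 70 mm high, behind the tester.
- carton: Bystander: loose cardboard carton 60 x 110 x 45 mm, behind the rack.
- pulley: Bystander: loose steel belt pulley 70 mm across, 30 mm high, in front of the rack.
- oil_bottle: Bystander: loose amber bottle 54 mm across, 130 mm high, at the far middle of the table.
Not all that is in view belongs to the job. What is shaped like the good_lamp but blue or purple is not meant.

How it is judged:
On the way, in this order (a step that is already met when the one before it is completed fails the run):
1. the tester is switched off with the good lamp still standing in the rack (value of joint switch below 0.12 rad and distance of good_lamp from where it was at the start of the episode below 0.02 m), for 0.1 s.
2. with the switch off, the good lamp is locked in the socket and let go (z of good_lamp in the frame of socket between -0.0205 and -0.0155 m and x of good_lamp in the frame of socket between -0.005 and 0.005 m and y of good_lamp in the frame of socket between -0.005 and 0.005 m and angle between the z axis of good_lamp and the z axis of socket, either way round below 0.12 rad and angle between the x axis of good_lamp and the x axis of socket, either way round above 1.13 rad and value of joint switch below 0.2 rad and contact force between good_lamp and the fingers below 0.1 N), for 0.2 s.
3. the tester is switched on (value of joint switch above 0.88 rad), for 0.1 s.
At the end, for the whole second after the job is handed in: The good lamp is at rest, locked in the socket (origin 15.5 to 20.5 mm below the mouth, within 5 mm of the axis in x and y, axes within 0.12 rad, turned more than 65 degrees from the slots), the toggle is on (above 0.88 of 1.0), and the burnt lamps are within 20 mm of where they stood in the rack (z of good_lamp in the frame of socket between -0.0205 and -0.0155 m and x of good_lamp in the frame of socket between -0.005 and 0.005 m and y of good_lamp in the frame of socket between -0.005 and 0.005 m and angle between the z axis of good_lamp and the z axis of socket, either way round below 0.12 rad and angle between the x axis of good_lamp and the x axis of socket, either way round above 1.13 rad and value of joint switch above 0.88 rad and linear speed of good_lamp below 0.03 m/s and distance of each of burnt_lamp_a, burnt_lamp_b from where it was at the start of the episode below 0.02 m); the robot touches nothing.
It fails at once if a burnt lamp is taken out or knocked over (distance of any of burnt_lamp_a, burnt_lamp_b from where it was at the start of the episode above 0.025 m or angle between any of burnt_lamp_a, burnt_lamp_b's own z axis and vertical above 0.35 rad).
It fails at once if a bystander is pushed more than 40 mm (distance of any of screwdriver, tin, carton, pulley, oil_bottle from where it was at the start of the episode above 0.04 m).
It also fails if it takes over 64 s, if anything falls off the work surface, if the arm or the gripper's body presses on something with over 40 N, if the wrist force passes 120 N, or if a joint passes its speed limit or range.

## Working session

There is one attempt and no reset: what is moved stays moved. The work goes in short steps, Python scripts to look and compute and a tool call to move; the robot and the scene stay as the last step left them, time stands still between calls to the robot, and variables do not carry over. Pictures are saved under pics/ and viewed, and the job is handed in when it is done.

Besides the shell and the picture viewer there is one more tool, called in YAML: its name, and indented under it one key for each argument. play_rows: Moves the arm, as the interface text tells. Its arguments: {"type":"object","properties":{"slide":{"type":"array","items":{"type":"array","items":{"type":"number"}}},"yaw":{"type":"array","items":{"type":"number"}},"grip":{"type":"array","items":{"type":"number"}}},"required":["slide","yaw","grip"]}

```bash
ls; mkdir -p pics; python3 - <<'E'
from plant import readout,cams,manip
import cv2,json
print({k:v for k,v in readout.state().items()})
print([a for a in dir(manip) if a[0]!='_'],manip.finger_overhang)
for n in("side","top"):
    f=cams.grab_frame(n);cv2.imwrite(f"pics/{n}0.png",cv2.resize(f["image"][:,:,::-1],(800,600),interpolation=cv2.INTER_CUBIC));print(n,f["mtx"].tolist(),f["R"].round(4).tolist(),f["t"])
E
```

```text
pics
{'time': 0.0, 'joint_pos': array([ 1.03299210e+00,  5.33531554e-02,  1.61430151e+00,  1.63122636e-05,
        1.47598179e+00, -1.18998242e-01]), 'joint_vel': array([-0.00216623,  0.00021765, -0.00020932, -0.00123585,  0.00063616,
       -0.00228777]), 'joint_efforts': array([-5.69177719e-04, -3.93696892e+01, -3.70165873e+01, -2.01652301e-04,
        7.22744400e-03,  6.05539459e-07]), 'tool_pos': array([0.25385461, 0.57046932, 0.2410608 ]), 'tool_rot': array([-0.69097757,  0.69234182, -0.14722946,  0.14675248]), 'contact_force': array([-0.94498007, -0.46743356, -0.18937067]), 'ft_torque': array([-0.00447262, -0.00105371, -0.00433735]), 'gripper_width': 1.0011414639763598}
['IKError', 'finger_overhang'] 0.011
side [[460.3516415053401, 0.0, 275.2905445178485], [0.0, 460.3516415053401, 207.68868342835611], [0.0, 0.0, 1.0]] [[0.8769, -0.4804, -0.0151], [-0.2938, -0.5108, -0.8079], [0.3804, 0.7129, -0.5891]] [-0.52808505  0.25584334  0.90015019]
top [[391.13196097362726, 0.0, 278.8321168493125], [0.0, 391.13196097362726, 197.58088476934054], [0.0, 0.0, 1.0]] [[0.1016, -0.9948, 0.0028], [-0.972, -0.0998, -0.2128], [0.2119, 0.0189, -0.9771]] [-0.03975831  0.61038621  0.93263858]
```

View pics/side0.png

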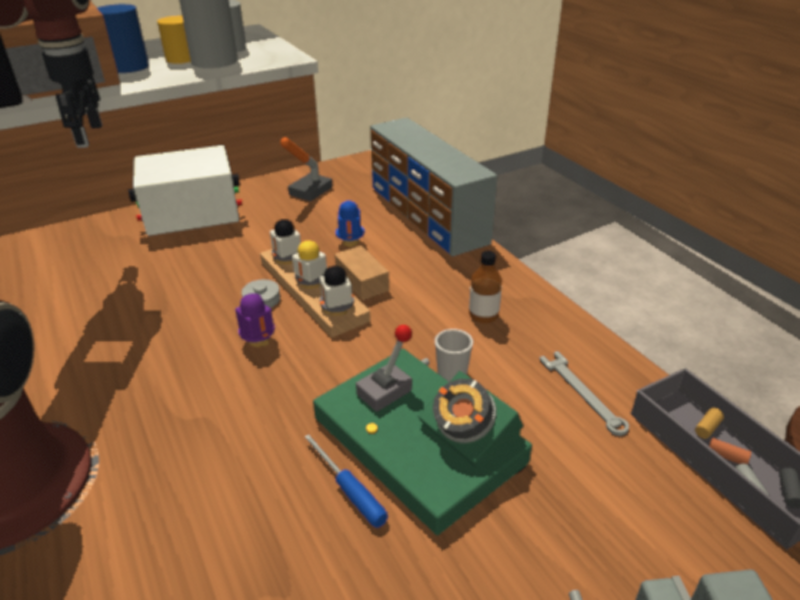

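View pics/top0.png

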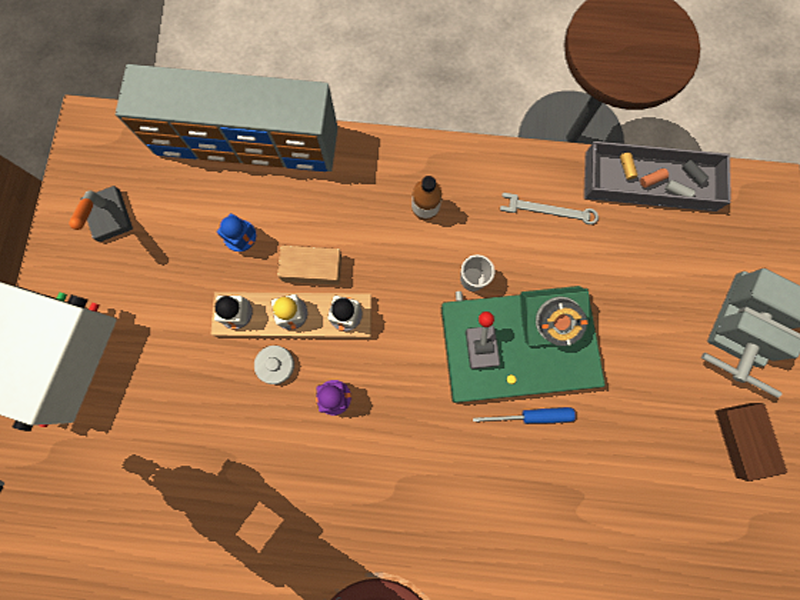

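```bash
python3 - <<'E'
from plant import cams
import cv2,numpy as np
for n,(a,b,c,d) in {"top":(300,420,195,290),"side":(210,375,220,370)}.items():
    im=np.array(cams.grab_frame(n)["image"][:,:,::-1]);np.save(f"pics/{n}.npy",im)
    s=800/(b-a); s=min(s,600/(d-c))
    print(n,s);cv2.imwrite(f"pics/{n}_t.png",cv2.resize(im[c:d,a:b],None,fx=s,fy=s,interpolation=cv2.INTER_CUBIC))
im=np.load("pics/top.npy");cv2.imwrite("pics/top_r.png",cv2.resize(im[190:250,140:270],None,fx=6,fy=6,interpolation=cv2.INTER_CUBIC))
im=np.load("pics/side.npy");cv2.imwrite("pics/side_r.png",cv2.resize(im[140:240,160:280],None,fx=6,fy=6,interpolation=cv2.INTER_CUBIC))
E
```

```text
top 6.315789473684211
side 4.0
```

View pics/top_t.png

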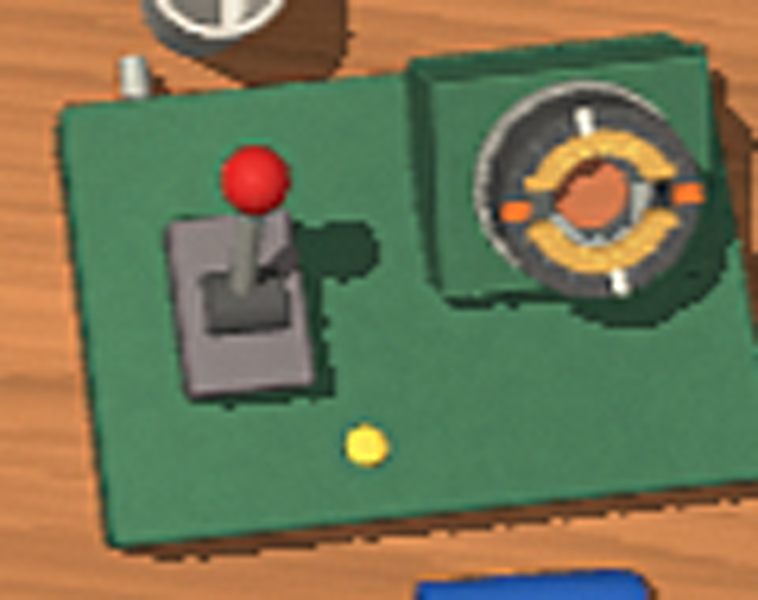

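View pics/side_t.png

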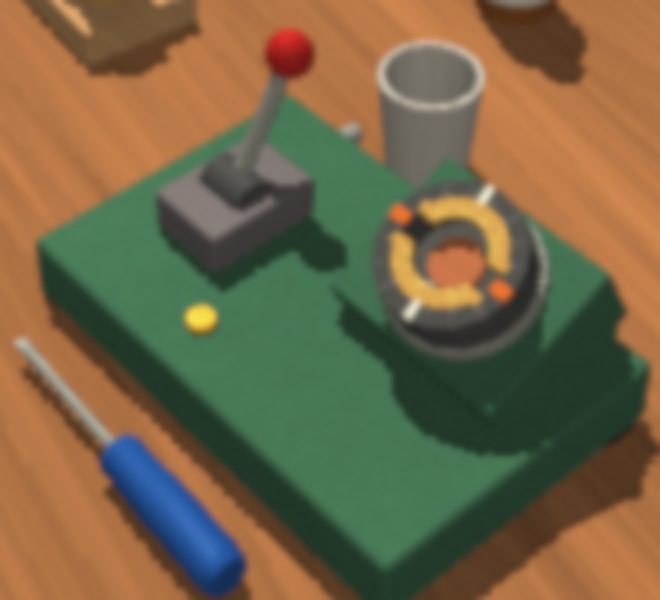

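View pics/top_r.png

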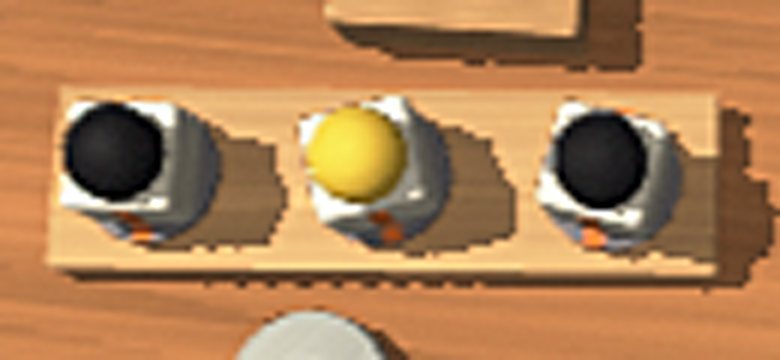

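View pics/side_r.png

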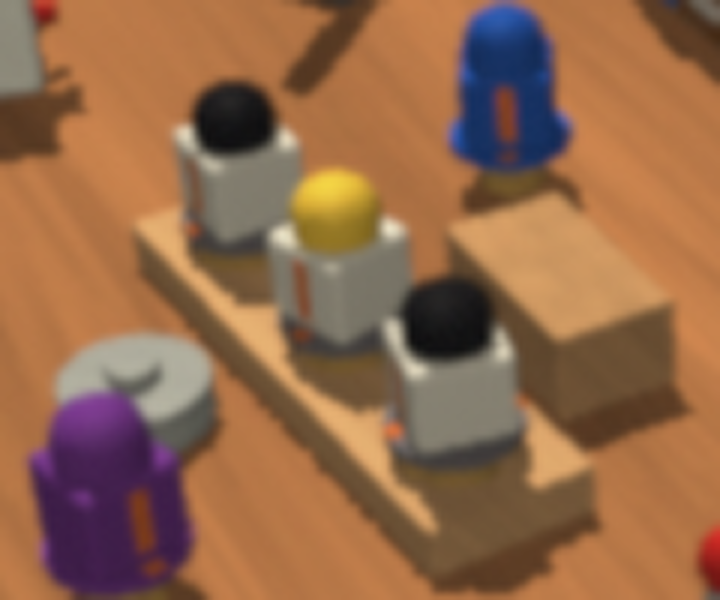

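```bash
cat > h.py <<'E'
import numpy as np
from scipy.optimize import least_squares
K={'side':np.array([[460.3516,0,275.2905],[0,460.3516,207.6887],[0,0,1]]),'top':np.array([[391.132,0,278.8321],[0,391.132,197.5809],[0,0,1]])}
def load():
    import pickle;return pickle.load(open('cal.pkl','rb'))
C=load() if __import__('os').path.exists('cal.pkl') else None
def proj(c,X):
    X=np.atleast_2d(X);M,R,t=C[c];p=(X@R.T+t)@M.T;return p[:,:2]/p[:,2:]
def px(X,Y,s,a,c): return np.array([(X+.5)/s-.5+a,(Y+.5)/s-.5+c])
def rz(y): c,s=np.cos(y),np.sin(y);return np.array([[c,-s,0],[s,c,0],[0,0,1]])
def tri(u):  # {'cam':(px)} 
    f=lambda X:np.concatenate([proj(c,X)[0]-p for c,p in u.items()])
    r=least_squares(f,[.5,0,.1]);return r.x,r.fun
E
python3 - <<'E'
from plant import cams
import pickle
pickle.dump({n:(lambda f:(f['mtx'],f['R'],f['t']))(cams.grab_frame(n)) for n in('side','top')},open('cal.pkl','wb'))
E
cat > fit.py <<'E'
from h import *
st=800/120 if 0 else 6.315789
T=lambda X,Y:px(X,Y,st,300,195); S=lambda X,Y:px(X,Y,4,210,220)
ball=[.0384,.075,.1322]
obs=[('top',ball,T(255,180)),('side',ball,S(290,53)),
('top',[.02,-.06,.105],T(602,202)),('side',[.02,-.06,.105],S(450.5,252.3)),
('top',[.09,.135,.04],T(65,107)),('top',[-.09,.135,.04],T(107,545)),
('side',[-.09,.135,.04],S(40,243)),('side',[-.09,-.135,.04],S(385,568)),('side',[.09,-.135,.04],S(648,364))]
f=lambda p:np.concatenate([proj(c,rz(p[2])@np.array(P)+[p[0],p[1],0])[0]-o for c,P,o in obs])
r=least_squares(f,[.5,-.2,0],loss='soft_l1');p=r.x
print('tester',p,'\n',f(p).reshape(-1,2).round(1).tolist())
for n,P in(('ball',ball),('mouth',[.02,-.06,.105])): print(n,rz(p[2])@P+[p[0],p[1],0])
print('tri ball',tri({'top':T(255,180),'side':S(290,53)}));print('tri mouth',tri({'top':T(602,202),'side':S(450.5,252.3)}))
# slots
R=rz(p[2])@np.array([[np.cos(.4363),0,-np.sin(.4363)],[0,1,0],[np.sin(.4363),0,np.cos(.4363)]]) # cols x',y,z
m=rz(p[2])@[.02,-.06,.105]+[p[0],p[1],0]
print(R.round(3))
for nm,a,b in(('orange',{'top':T(516,210),'side':S(402,214)},{'top':T(688,193),'side':S(501,291)}),('white',{'top':T(584,122),'side':S(487,195)},{'top':T(620,282),'side':S(412,310)})):
    A,ra=tri(a);B,rb=tri(b);d=R.T@(A-B);print(nm,(d*500).round(1),'angle from y deg',np.degrees(np.arctan2(-d[0],d[1])),ra.round(1),rb.round(1))
# lamp
T=lambda X,Y:px(X,Y,6,140,190); S=lambda X,Y:px(X,Y,6,160,140)
D={}
for n,t,s in(('good',(356,155),(337,210)),('b_left',(113,150),(234,118)),('b_right',(600,160),(447,317))): D[n]=tri({'top':T(*t),'side':S(*s)});print(n,D[n])
h=.023
obs=[('top',[0,0,.086],T(356,155)),('side',[0,0,.086],S(337,210)),
('top',[h,h,.081],T(303,120)),('top',[h,-h,.081],T(405,98)),('top',[-h,-h,.081],T(424,195)),
('side',[-h,h,.081],S(273,234)),('side',[h,-h,.081],S(408,228)),('side',[-h,-h,.081],S(342,258)),
('side',[-h,0,.060],S(302,285)),('side',[-.031,0,.036],S(301,335)),('top',[-.031,0,.036],T(392,235))]
r=least_squares(f,[.6,.2,0],loss='soft_l1');p=r.x
print('lamp',p,np.degrees(p[2]),'\n',f(p).reshape(-1,2).round(1).tolist())
E
python3 fit.py
```

```text
tester [ 0.52842969 -0.20825165  0.20015333] 
 [[-0.2, -0.3], [0.2, 0.3], [-0.4, 0.0], [-0.2, 0.1], [-1.0, -0.7], [0.5, 0.4], [-2.0, -1.3], [0.0, 1.3], [2.1, -0.0]]
ball [ 0.55115161 -0.12711427  0.1322    ]
mouth [ 0.55995959 -0.26307743  0.105     ]
tri ball (array([ 0.5505183 , -0.12741674,  0.13334124]), array([ 0.02258962, -0.04891528, -0.04525708,  0.01252032]))
tri mouth (array([ 0.55996596, -0.26372944,  0.10578512]), array([-0.01198714,  0.02484882,  0.02050619, -0.00634176]))
[[ 0.888 -0.199 -0.414]
 [ 0.18   0.98  -0.084]
 [ 0.423  0.     0.906]]
orange [ 0.1 33.1 -0.2] angle from y deg -0.22006203851551207 [ 0. -0. -0.  0.] [-0.1  0.1  0.1 -0. ]
white [32.6  6.  -0.4] angle from y deg -79.53437864976365 [ 0. -0. -0.  0.] [-0.   0.1  0.1 -0. ]
good (array([0.54170241, 0.21273976, 0.09207137]), array([ 0.13854832, -0.33283367, -0.37595768,  0.07690495]))
b_left (array([0.53307028, 0.31261046, 0.09083465]), array([ 0.02343153, -0.05804971, -0.06922582,  0.01277804]))
b_right (array([0.54942176, 0.11321495, 0.09182452]), array([ 0.06637774, -0.15459829, -0.1647667 ,  0.0371168 ]))
lamp [0.54346191 0.21420403 0.32638432] 18.700444142779993 
 [[0.1, -0.7], [0.2, 1.6], [-1.4, -1.3], [-0.2, -1.7], [0.0, -0.1], [-1.3, -0.3], [1.0, -0.2], [-1.2, 2.0], [0.4, 1.0], [-0.8, 1.5], [0.1, 0.8]]
```

```bash
cat >> h.py <<'E'
from scipy.spatial.transform import Rotation as Ro
def cur():
    from plant import readout
    s=readout.state();q=s['tool_rot'];R=Ro.from_quat([q[1],q[2],q[3],q[0]]).as_matrix();return s,np.array(s['tool_pos']),R
def jawyaw(R): return np.degrees(np.arctan2(R[1,2],R[0,2]))
def plan(p,R,q,jaw=None,maxd=4.9,maxy=8.5):
    """rows (cm) to world target q; jaw = desired jaw axis world yaw deg (mod 180)"""
    R=R.copy();p=np.array(p);rows=[]
    dy=0
    if jaw is not None: dy=(jawyaw(R)-jaw+90)%180-90   # + about tool y(down) lowers world yaw
    d=np.array(q)-p;n=int(max(np.ceil(np.linalg.norm(d)*100/maxd),np.ceil(abs(dy)/maxy),1))
    for i in range(n):
        s=R.T@(d/n)*100;rows.append((s.round(2).tolist(),round(dy/n,2)))
        R=R@Ro.from_euler('y',dy/n,degrees=True).as_matrix()
    print(n,'slide',[r[0] for r in rows],'yaw',[r[1] for r in rows]);return R
TP=np.array([.5284,-.2083,0]);TY=.2002
def tw(v): return rz(TY)@np.array(v)+TP
E
python3 - <<'E'
from h import *
s,p,R=cur();print(p,R.round(3),jawyaw(R))
q=tw([.076,.075,.19]);print(q)
R2=plan(p,R,[q[0],q[1],.24],np.degrees(TY)+90)
print(R2.round(3),jawyaw(R2))
print(tw([.076,.075,.128])-tw([-.0384+.024,.075,.128]))
E
```

```text
[0.25404964 0.57079705 0.24186565] [[ 0.914 -0.     0.407]
 [-0.407 -0.001  0.914]
 [-0.    -1.    -0.001]] 66.00485190628551
[ 0.58796714 -0.11968422  0.19      ]
16 slide [[3.66, 0.01, -3.09], [3.54, 0.01, -3.23], [3.41, 0.01, -3.37], [3.28, 0.01, -3.5], [3.14, 0.01, -3.62], [3.0, 0.01, -3.74], [2.85, 0.01, -3.85], [2.7, 0.01, -3.96], [2.55, 0.01, -4.06], [2.39, 0.01, -4.16], [2.22, 0.01, -4.25], [2.06, 0.01, -4.33], [1.89, 0.01, -4.41], [1.72, 0.01, -4.48], [1.54, 0.01, -4.54], [1.37, 0.01, -4.59]] yaw [np.float64(-2.22), np.float64(-2.22), np.float64(-2.22), np.float64(-2.22), np.float64(-2.22), np.float64(-2.22), np.float64(-2.22), np.float64(-2.22), np.float64(-2.22), np.float64(-2.22), np.float64(-2.22), np.float64(-2.22), np.float64(-2.22), np.float64(-2.22), np.float64(-2.22), np.float64(-2.22)]
[[ 0.98  -0.    -0.199]
 [ 0.199 -0.001  0.98 ]
 [-0.    -1.    -0.001]] 101.47062038505084
[0.08859442 0.01797743 0.        ]
```

play_rows:
  slide:
    - [3.66,0,-3.09]
    - [3.54,0,-3.23]
    - [3.41,0,-3.37]
    - [3.28,0,-3.5]
    - [3.14,0,-3.62]
    - [3.0,0,-3.74]
    - [2.85,0,-3.85]
    - [2.7,0,-3.96]
    - [2.55,0,-4.06]
    - [2.39,0,-4.16]
    - [2.22,0,-4.25]
    - [2.06,0,-4.33]
  yaw: [-2.22,-2.22,-2.22,-2.22,-2.22,-2.22,-2.22,-2.22,-2.22,-2.22,-2.22,-2.22]
  grip: [1,1,1,1,1,1,1,1,1,1,1,1]

```text
time: 1.5
tool_pos: [0.5053, 0.0513, 0.2426]
tool_rot: [0.707, -0.707, -0.017, 0.016]
contact_force: [0.2, 0.7, -0.9]
gripper_width: -0.001
```

play_rows:
  slide:
    - [1.89,0,-4.41]
    - [1.72,0,-4.48]
    - [1.54,0,-4.54]
    - [1.37,0,-4.59]
    - [0,0,0]
    - [0,0,0]
  yaw: [-2.22,-2.22,-2.22,-2.22,0,0]
  grip: [1,1,1,1,1,1]

```text
time: 2.1
tool_pos: [0.5885, -0.1203, 0.2418]
tool_rot: [0.704, -0.703, -0.07, 0.071]
contact_force: [-0.2, 1.1, 0.1]
gripper_width: 0.002
```

```bash
python3 - <<'E'
from h import *
s,p,R=cur();print(s['time'],p,jawyaw(R),s['gripper_width'],s['contact_force'])
q=tw([.076,.075,.128]);R2=plan(p,R,q,101.47)
E
```

```text
2.1 [ 0.58849887 -0.12026467  0.2418305 ] 101.40680069051953 0.0023717380978512345 [-0.21004486  1.11091715  0.09480134]
3 slide [[-0.01, 3.79, 0.02], [-0.01, 3.79, 0.02], [-0.01, 3.79, 0.02]] yaw [np.float64(-0.02), np.float64(-0.02), np.float64(-0.02)]
```

play_rows:
  slide:
    - [0,3.8,0]
    - [0,3.8,0]
    - [0,3.9,0]
    - [-1.5,0,0]
    - [-1.5,0,0]
    - [-1.5,0,0]
    - [-1.5,0,0]
    - [-1.5,0,0]
    - [-1.0,0,0]
    - [-0.4,0,0]
    - [0,0,0]
  yaw: [0,0,0,0,0,0,0,0,0,0,0]
  grip: [1,1,1,1,1,1,1,1,1,1,1]

```text
time: 3.2
tool_pos: [0.501, -0.1367, 0.1274]
tool_rot: [-0.703, 0.704, 0.071, -0.071]
contact_force: [-0.5, -0.1, 0.0]
gripper_width: -0.0
```

```bash
cat > snap.py <<'E'
import sys,cv2
from plant import cams
# name, cam, x0,x1,y0,y1
n,c,a,b,e,d=sys.argv[1],sys.argv[2],*map(int,sys.argv[3:7])
im=cams.grab_frame(c)["image"][e:d,a:b,::-1]
s=min(800/(b-a),600/(d-e),6);cv2.imwrite(f"pics/{n}.png",cv2.resize(im.copy(),None,fx=s,fy=s,interpolation=cv2.INTER_CUBIC));print(s)
E
python3 snap.py sw1 side 210 375 200 350
python3 - <<'E'
from h import *
s,p,R=cur();print(s['time'],p,s['contact_force'],rz(-TY)@(p-TP))
E
```

```text
4.0
3.25 [ 0.5013135  -0.13685091  0.12748796] [ 0.0992623  -0.35705499  0.16124555] [-0.01233675  0.07540859  0.12748796]
```

View pics/sw1.png

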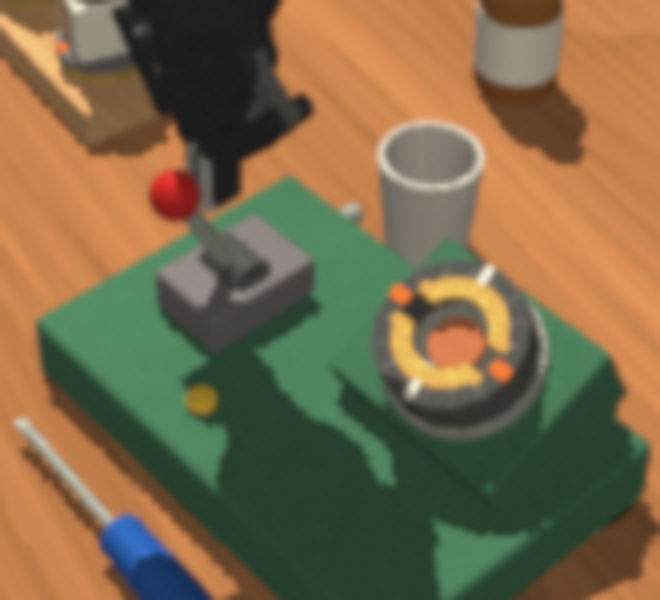

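play_rows:
  slide:
    - [-0.3,0,0]
    - [-0.3,0,0]
    - [0,0,0]
  yaw: [0,0,0]
  grip: [1,1,1]

```text
time: 3.55
tool_pos: [0.4977, -0.1379, 0.1277]
tool_rot: [0.704, -0.703, -0.073, 0.068]
contact_force: [10.0, 2.4, -4.7]
gripper_width: 0.002
```

```bash
python3 snap.py sw2 side 220 280 220 265
python3 - <<'E'
from h import *
s,p,R=cur();print(s['time'],p,s['contact_force'],rz(-TY)@(p-TP))
print((proj('side',tw([-.0384,.075,.1322]))-[220,220])*6)
E
```

```text
6
3.6 [ 0.4977111  -0.13789064  0.12762596] [ 8.9111423   1.81488645 -4.0628076 ] [-0.01607397  0.07510602  0.12762596]
[[195.81507078 177.28115221]]
```

View pics/sw2.png

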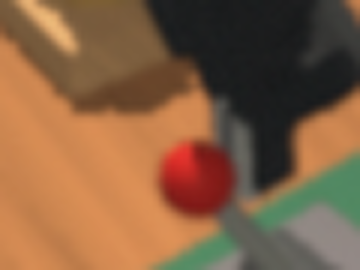

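```bash
python3 - <<'E'
from h import *
def back(c,u,z):
    f=lambda a:proj(c,[a[0],a[1],z])[0]-np.array(u);return least_squares(f,[.5,0]).x
print('purple',back('top',(333*.7,397*.7),.09),'pulley',back('top',(275*.7,363*.7),.03),'carton near',back('top',(277*.7,275*.7),.045),back('top',(339*.7,281*.7),.045),'bottle',back('top',(430*.7,185*.7),.13),'blue',back('top',(233*.7,225*.7),.09))
s,p,R=cur()
a=p+R@[.01,-.115,0]
R2=plan(a,R,[.542,.213,.245],18.7)
E
```

```text
purple [0.40009675 0.11063043] pulley [0.44886419 0.22844317] carton near [0.60660033 0.24515073] [0.60703244 0.13099714] bottle [ 0.77475302 -0.01572538] blue [0.67971979 0.32561309]
10 slide [[1.04, -0.02, 3.35], [0.55, -0.02, 3.46], [0.04, -0.02, 3.51], [-0.46, -0.02, 3.48], [-0.96, -0.02, 3.37], [-1.43, -0.02, 3.2], [-1.88, -0.02, 2.96], [-2.29, -0.02, 2.66], [-2.65, -0.02, 2.3], [-2.95, -0.02, 1.9]] yaw [np.float64(8.28), np.float64(8.28), np.float64(8.28), np.float64(8.28), np.float64(8.28), np.float64(8.28), np.float64(8.28), np.float64(8.28), np.float64(8.28), np.float64(8.28)]
```

play_rows:
  slide:
    - [1.0,0,0]
    - [0,-4.0,0]
    - [0,-4.0,0]
    - [0,-3.6,0]
  yaw: [0,0,0,0]
  grip: [1,1,1,1]

```text
time: 4.0
tool_pos: [0.5054, -0.1364, 0.2449]
tool_rot: [-0.703, 0.704, 0.071, -0.071]
contact_force: [0.5, -0.6, -0.7]
gripper_width: 0.002
```

play_rows:
  slide:
    - [1.04,0,3.35]
    - [0.55,0,3.46]
    - [0.04,0,3.51]
    - [-0.46,0,3.48]
    - [-0.96,0,3.37]
    - [-1.43,0,3.2]
    - [-1.88,0,2.96]
    - [-2.29,0,2.66]
    - [-2.65,0,2.3]
    - [-2.95,0,1.9]
    - [0,0,0]
    - [0,0,0]
  yaw: [8.28,8.28,8.28,8.28,8.28,8.28,8.28,8.28,8.28,8.28,0,0]
  grip: [-0.55,-0.55,-0.55,-0.55,-0.55,-0.55,-0.55,-0.55,-0.55,-0.55,-0.55,-0.55]

```text
time: 5.2
tool_pos: [0.5403, 0.213, 0.2429]
tool_rot: [-0.575, 0.576, -0.411, 0.411]
contact_force: [-0.5, -0.6, -0.4]
gripper_width: 0.772
```

```bash
python3 snap.py l1 side 160 300 120 225
python3 - <<'E'
from h import *
s,p,R=cur();print(s['time'],p,jawyaw(R),s['gripper_width']);plan(p,R,[.542,.213,.058],18.7)
E
```

```text
5.714285714285714
5.25 [0.54030566 0.21229247 0.24297334] 18.81213402958064 0.7758720363083075
4 slide [[-0.01, 4.62, 0.05], [-0.01, 4.62, 0.05], [-0.01, 4.62, 0.05], [-0.01, 4.62, 0.05]] yaw [np.float64(0.03), np.float64(0.03), np.float64(0.03), np.float64(0.03)]
```

View pics/l1.png

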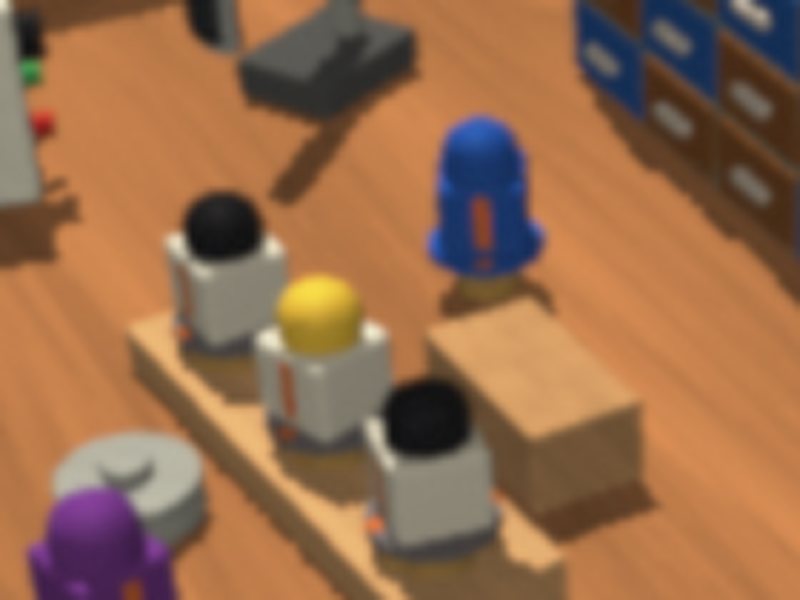

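play_rows:
  slide:
    - [0,4.6,0.05]
    - [0,4.6,0.05]
    - [0,4.6,0.05]
    - [0,4.6,0.05]
    - [0,0,0]
    - [0,0,0]
  yaw: [0,0,0,0,0,0]
  grip: [-0.55,-0.55,-0.55,-0.55,-0.55,-0.55]

```text
time: 5.85
tool_pos: [0.542, 0.2122, 0.0594]
tool_rot: [-0.574, 0.575, -0.413, 0.412]
contact_force: [1.3, -0.3, 0.5]
gripper_width: 0.777
```

```bash
python3 snap.py l2 side 160 300 120 225;python3 snap.py l2t top 140 270 170 265
python3 - <<'E'
from h import *
s,p,R=cur();print(s['time'],p,jawyaw(R),s['gripper_width'],s['contact_force'])
E
```

```text
5.714285714285714
6
5.95 [0.5446266  0.21330597 0.06286654] 18.70059839978181 0.7724257196192935 [ 0.26135128 -0.73257697  0.93043978]
```

View pics/l2.png

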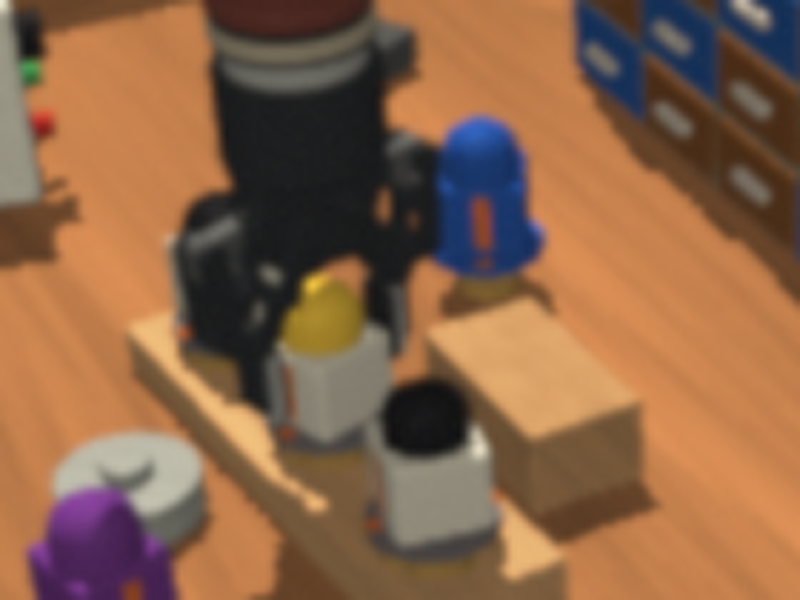

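View pics/l2t.png

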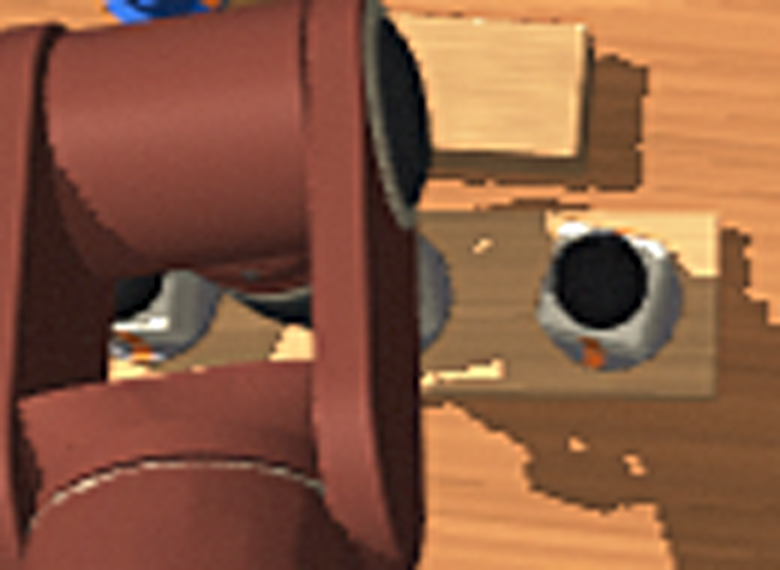

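play_rows:
  slide:
    - [0,0,0]
    - [0,0,0]
    - [0,0,0]
    - [0,0,0]
    - [0,0,0]
    - [0,0,0]
    - [0,-0.5,0]
    - [0,-0.5,0]
    - [0,0,0]
  yaw: [0,0,0,0,0,0,0,0,0]
  grip: [1,1,1,1,1,1,1,1,1]

```text
time: 6.85
tool_pos: [0.543, 0.2135, 0.0708]
tool_rot: [0.575, -0.574, 0.411, -0.413]
contact_force: [0.4, 0.3, -1.1]
gripper_width: 0.526
```

```bash
python3 snap.py l3 side 160 300 120 225
python3 - <<'E'
from h import *
s,p,R=cur();print(s['time'],p,jawyaw(R),s['gripper_width'],s['contact_force'])
E
```

```text
5.714285714285714
6.9 [0.54260131 0.21344389 0.07014213] 18.731063039049502 0.5324999354038382 [ 0.04274873 -0.17359601 -1.40236089]
```

View pics/l3.png

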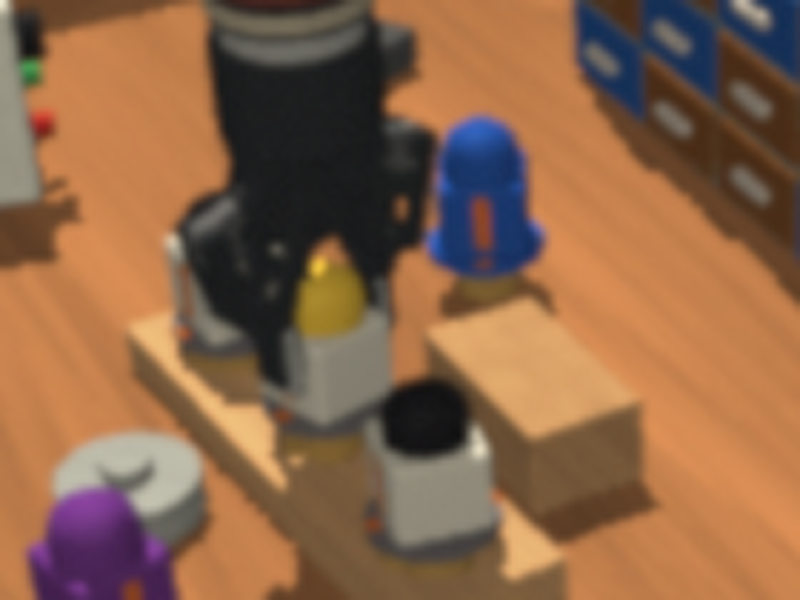

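play_rows:
  slide:
    - [0,0,0]
    - [0,0,0]
    - [0,0,0]
    - [0,0,0]
    - [0,0,0]
    - [0,0,0]
    - [0,0,0]
    - [0,0,0]
    - [0,0,0]
    - [0,0,0]
    - [0,0.4,0]
    - [0,0,0]
  yaw: [-8.28,-8.28,-8.28,-8.28,-8.28,-8.28,-8.28,-8.28,-8.28,-8.28,0,0]
  grip: [1,1,1,1,1,1,1,1,1,1,1,1]

```text
time: 8.1
tool_pos: [0.5432, 0.2137, 0.0687]
tool_rot: [-0.704, 0.704, 0.071, -0.07]
contact_force: [-5.9, -0.8, 15.5]
gripper_width: 0.529
```

```bash
python3 snap.py l4 side 160 300 120 225
python3 - <<'E'
from h import *
s,p,R=cur();print(s['time'],p,jawyaw(R),s['gripper_width'],s['contact_force'])
E
```

```text
5.714285714285714
8.15 [0.54315251 0.21369488 0.06869651] 101.45795436529319 0.5293755196016722 [-6.41350511 -0.10205716 15.58168986]
```

View pics/l4.png

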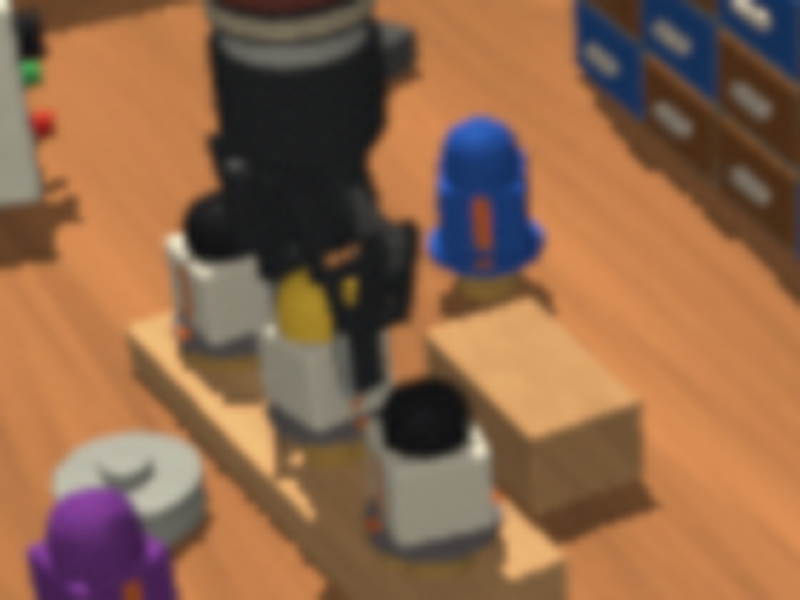

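play_rows:
  slide:
    - [0,-0.4,0]
    - [-0.5,0,0]
    - [-0.5,0,0]
    - [-0.5,0,0]
    - [-0.3,0,0]
    - [0,0,0]
  yaw: [0,0,0,0,0,0]
  grip: [1,1,1,1,1,1]

```text
time: 8.75
tool_pos: [0.5276, 0.211, 0.071]
tool_rot: [0.705, -0.702, -0.074, 0.067]
contact_force: [8.1, 4.7, -1.6]
gripper_width: 0.53
```

```bash
python3 snap.py l5 side 160 300 120 225
python3 - <<'E'
from h import *
s,p,R=cur();print(s['time'],p,jawyaw(R),s['gripper_width'],s['contact_force'])
E
```

```text
5.714285714285714
8.8 [0.52762938 0.21099366 0.07101222] 101.48263934684896 0.5277150536449623 [ 8.81753729  4.81585962 -1.1196618 ]
```

View pics/l5.png

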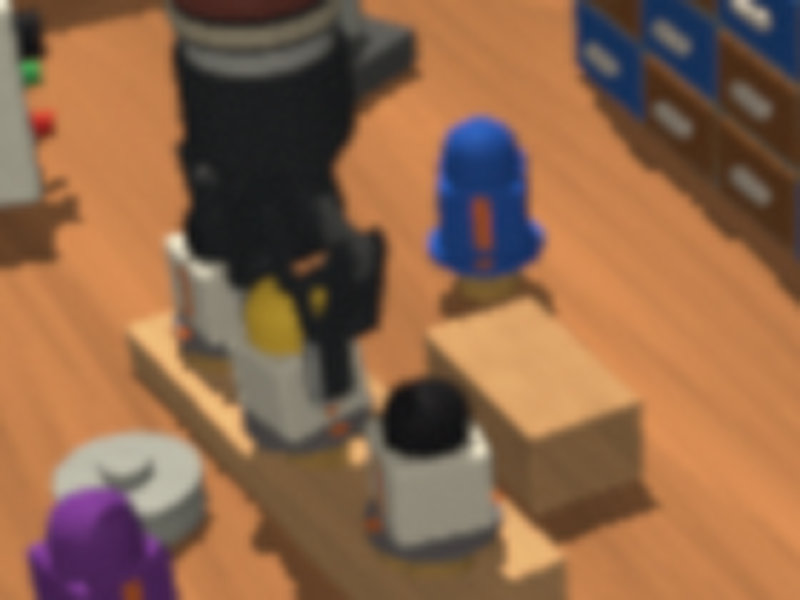

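play_rows:
  slide:
    - [-0.5,0,0]
    - [-0.5,0,0]
    - [-0.5,0,0]
    - [-0.2,0,0]
    - [0,0,0]
  yaw: [0,0,0,0,0]
  grip: [1,1,1,1,1]

```text
time: 9.3
tool_pos: [0.5124, 0.2073, 0.0723]
tool_rot: [0.704, -0.703, -0.076, 0.066]
contact_force: [9.1, 2.0, 1.4]
gripper_width: 0.529
```

```bash
python3 snap.py l6 side 160 300 120 225
python3 - <<'E'
from h import *
s,p,R=cur();print(s['time'],p,jawyaw(R),s['gripper_width'],s['contact_force'])
E
```

```text
5.714285714285714
9.35 [0.51245117 0.20724843 0.07228266] 101.49240833010279 0.5299880980187448 [10.08527279  2.29019352  2.44173495]
```

View pics/l6.png

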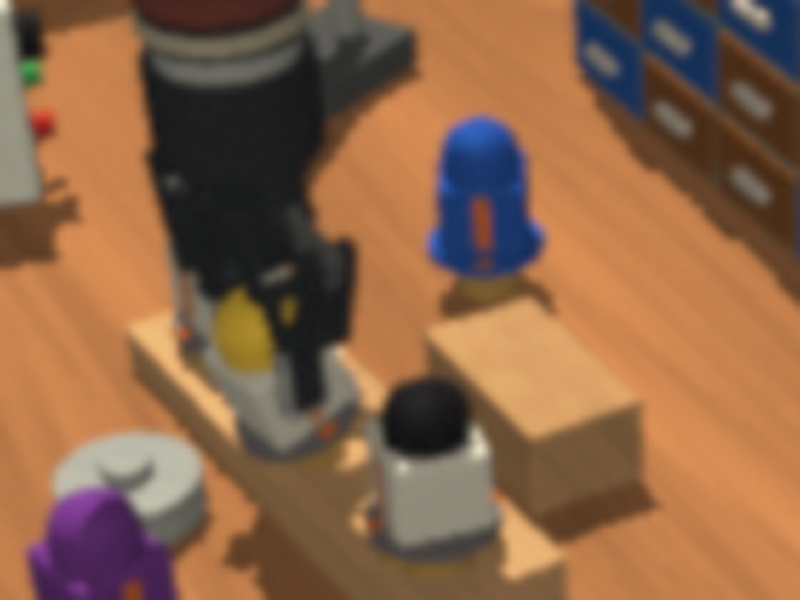

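```bash
python3 - <<'E'
from h import *
s,p,R=cur()
a=R@[0,0,0]+np.array(p)+[0,0,.15]
m=np.array([.560,-.2635,.105]);ax=rz(TY)@[-.4226,0,.9063]
q=m+ax*.12-[0,0,.008];print(q)
plan(a,R,q,101.47)
E
```

```text
[ 0.51030088 -0.27358486  0.205756  ]
10 slide [[-0.98, 0.15, -4.71], [-0.98, 0.15, -4.71], [-0.98, 0.15, -4.71], [-0.98, 0.15, -4.71], [-0.98, 0.15, -4.71], [-0.98, 0.15, -4.71], [-0.98, 0.15, -4.71], [-0.98, 0.15, -4.71], [-0.98, 0.15, -4.71], [-0.98, 0.15, -4.71]] yaw [np.float64(0.0), np.float64(0.0), np.float64(0.0), np.float64(0.0), np.float64(0.0), np.float64(0.0), np.float64(0.0), np.float64(0.0), np.float64(0.0), np.float64(0.0)]
```

play_rows:
  slide:
    - [0.2,-1.0,0]
    - [0,-3.5,0]
    - [0,-3.5,0]
    - [0,-3.5,0]
    - [0,-3.5,0]
  yaw: [0,0,0,0,0]
  grip: [1,1,1,1,1]

```text
time: 9.85
tool_pos: [0.5084, 0.2063, 0.2192]
tool_rot: [-0.703, 0.704, 0.07, -0.072]
contact_force: [0.5, -0.0, -1.3]
gripper_width: 0.53
```

play_rows:
  slide:
    - [-1,0.15,-4.7]
    - [-1,0.15,-4.7]
    - [-1,0.15,-4.7]
    - [-1,0.15,-4.7]
    - [-1,0.15,-4.7]
    - [-1,0.15,-4.7]
    - [-1,0.15,-4.7]
    - [-1,0.15,-4.7]
    - [-1,0.15,-4.7]
    - [-1,0.15,-4.7]
    - [0,0,0]
    - [0,0,0]
  yaw: [0,0,0,0,0,0,0,0,0,0,0,0]
  grip: [1,1,1,1,1,1,1,1,1,1,1,1]

```text
time: 11.05
tool_pos: [0.5046, -0.2741, 0.2027]
tool_rot: [0.705, -0.703, -0.069, 0.071]
contact_force: [0.1, -0.1, -1.0]
gripper_width: 0.528
```

```bash
python3 snap.py m1 side 230 370 180 285;python3 snap.py m1t top 330 460 170 265
python3 - <<'E'
from h import *
s,p,R=cur();print(s['time'],p,jawyaw(R),s['gripper_width'],s['contact_force'])
E
```

```text
5.714285714285714
6
11.15 [ 0.50523036 -0.27260849  0.20334952] 101.55439201429667 0.522117302259594 [ 0.09350692  0.63276553 -1.45772568]
```

View pics/m1.png

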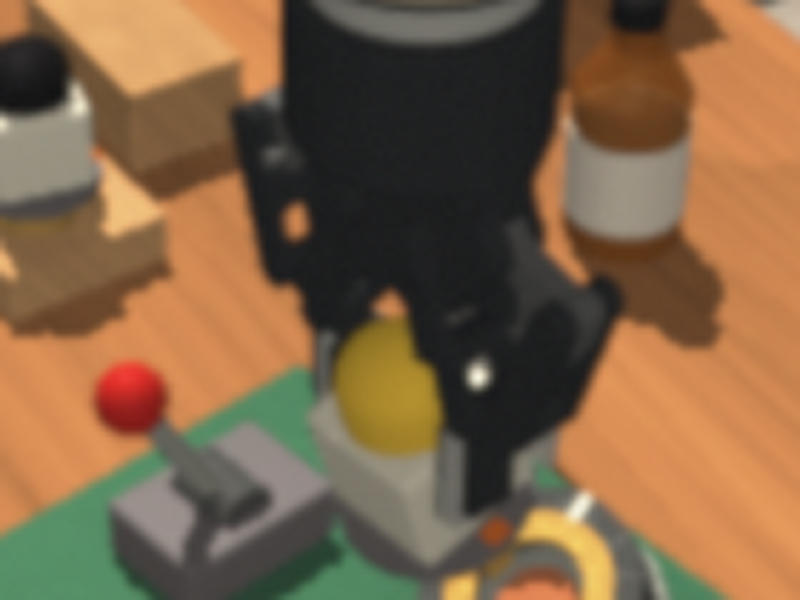

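View pics/m1t.png

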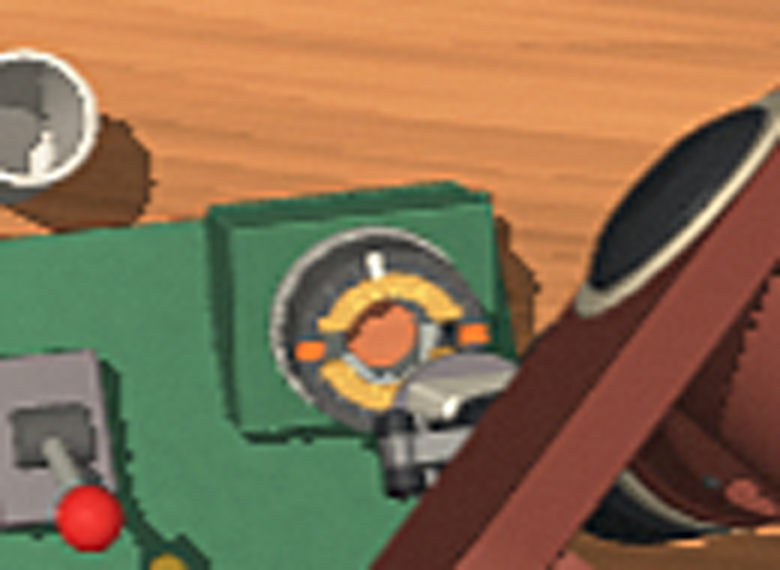

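```bash
cat > lampfit.py <<'E'
from h import *
def fitlamp(obs,p,b=None):
    """obs: list (cam,[x,y,z] lamp pts in 'tester-aligned' lamp frame, pixel). params h,c,tau,dy"""
    G=np.array(p)+[0,0,.008]
    def pose(v):
        h,c,t,d=v;Rl=rz(TY)@Ro.from_euler('y',-t).as_matrix()
        return G-h*Rl[:,2]+c*Rl[:,0]+d*Rl[:,1],Rl
    def f(v):
        O,Rl=pose(v);return np.concatenate([proj(c,O+Rl@np.array(P))[0]-o for c,P,o in obs]+[[v[3]*1000/2,(v[0]-.06)*1000/4,v[1]*1000/4]])
    r=least_squares(f,[.06,0,.4,0],loss='soft_l1');O,Rl=pose(r.x)
    print('h,c mm',r.x[:2]*1e3,'tau deg',np.degrees(r.x[2]),'dy',r.x[3]*1e3);print(f(r.x)[:-3].reshape(-1,2).round(1).tolist());return O,Rl
E
python3 - <<'E'
from lampfit import *
S=lambda X,Y:px(X,Y,800/140,230,180)
h=.023
obs=[('side',[-h,-h,.073],S(400,465)),('side',[-h,-h,.031],S(437,560)),('side',[-h,h,.073],S(316,420)),('side',[h,-h,.073],S(557,435)),('side',[0,-.031,.028],S(497,531)),('side',[0,0,.080],S(394,387))]
O,Rl=fitlamp(obs,[.505,-.273,.2033]);print(O,Rl.round(3))
E
```

```text
h,c mm [62.83936487  1.94007399] tau deg 19.48485025173654 dy -0.4151913591550696
[[0.4, 4.5], [-0.3, 1.4], [-3.4, -1.8], [-7.5, -9.0], [2.3, 0.7], [0.8, -0.7]]
[ 0.5274169  -0.26887485  0.15270659] [[ 0.924 -0.199 -0.327]
 [ 0.187  0.98  -0.066]
 [ 0.334  0.     0.943]]
```

```bash
cat > ov.py <<'E'
from h import *
import cv2
def overlay(src,dst,s,a,c,cam,O,Rl,col=(255,0,255)):
    im=cv2.imread(src)
    def L(P,closed=True):
        q=(proj(cam,O+np.array(P)@Rl.T)-[a,c]+.5)*s-.5
        cv2.polylines(im,[q.round().astype(int)],closed,col,1,cv2.LINE_AA)
    h=.023;sq=lambda z:[[-h,-h,z],[h,-h,z],[h,h,z],[-h,h,z]]
    L(sq(.073));L(sq(.031))
    for i in range(4): L([sq(.073)[i],sq(.031)[i]],False)
    t=np.linspace(0,2*np.pi,40);ci=lambda r,z:np.c_[r*np.cos(t),r*np.sin(t),0*t+z]
    L(ci(.031,.025));L(ci(.031,.031));L(ci(.017,0));L(ci(.02,.078))
    cv2.imwrite(dst,im)
def pose(p,h,c,tau,d=0):
    Rl=rz(TY)@Ro.from_euler('y',-np.radians(tau)).as_matrix();return np.array(p)+[0,0,.008]-h*Rl[:,2]+c*Rl[:,0]+d*Rl[:,1],Rl
E
python3 - <<'E'
from ov import *
p=[.505,-.273,.2033]
O,Rl=pose(p,.060,0,23);overlay('pics/m1.png','pics/m1o.png',800/140,230,180,'side',O,Rl)
O,Rl=pose(p,.060,0,23);overlay('pics/m1t.png','pics/m1to.png',6,330,170,'top',O,Rl)
E
```

```text
(no output)
```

View pics/m1o.png

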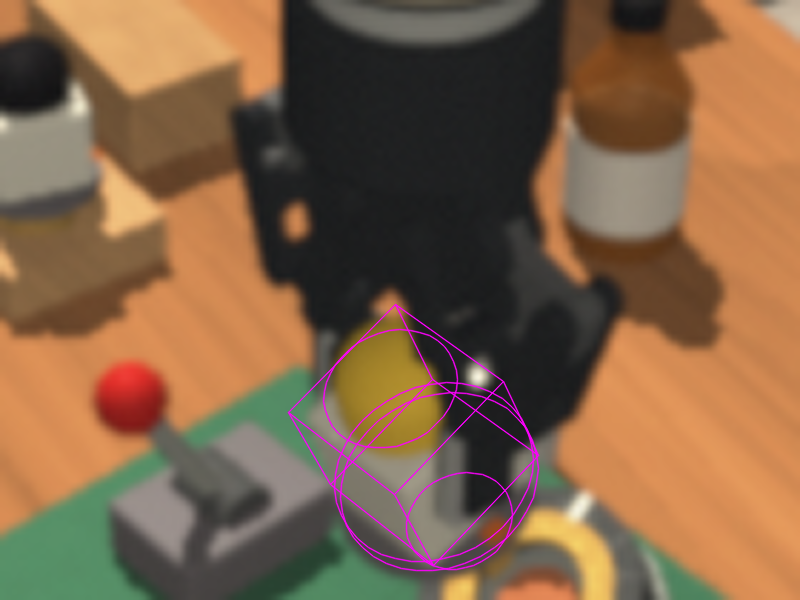

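View pics/m1to.png

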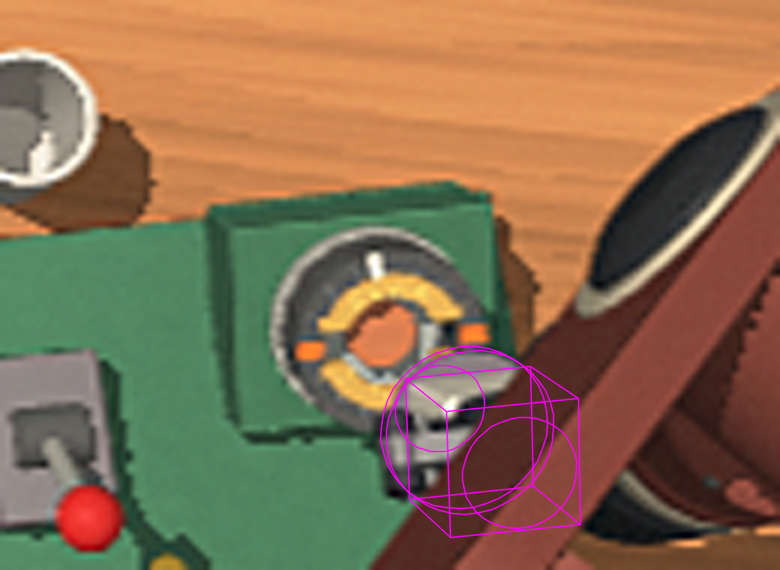

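```bash
python3 - <<'E'
from ov import *
p=[.505,-.273,.2033]
ims=[]
for tau,c,h in((17,.003,.060),(20,.003,.060),(20,.003,.063),(23,.003,.062)):
    O,Rl=pose(p,h,c,tau);overlay('pics/m1.png','pics/tmp.png',800/140,230,180,'side',O,Rl);ims.append(cv2.imread('pics/tmp.png')[290:590,260:660])
cv2.imwrite('pics/m1g.png',np.vstack([np.hstack(ims[:2]),np.hstack(ims[2:])]))
E
```

```text
(no output)
```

View pics/m1g.png

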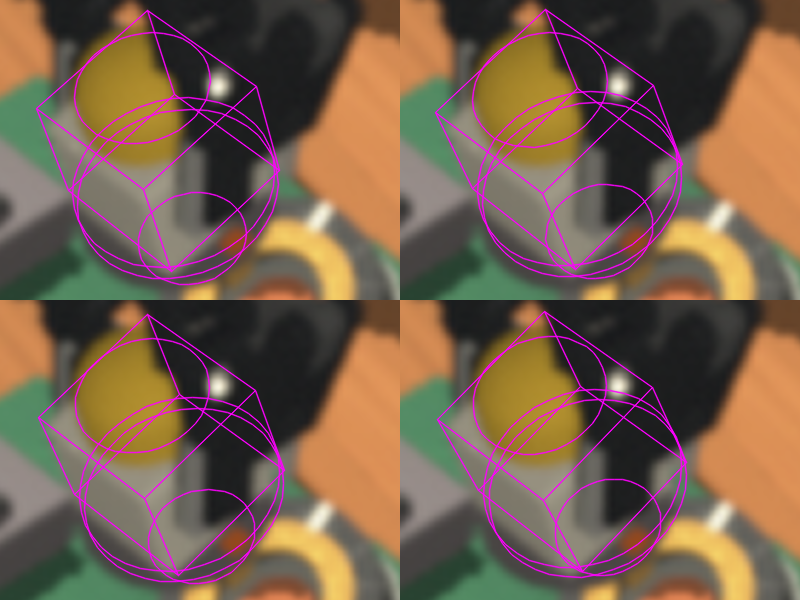

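```bash
python3 - <<'E'
from plant import cams,readout
import cv2,numpy as np
ps=[];ims=[]
for i in range(4):
    ims.append(cams.grab_frame('side')['image'].astype(float));ps.append(readout.state()['tool_pos'])
print(np.mean(ps,0),np.std(ps,0))
im=np.mean(ims,0)[...,::-1][225:285,275:345]
im=np.clip(im*1.6,0,255).astype(np.uint8)
cv2.imwrite('pics/m2.png',cv2.resize(im,None,fx=10,fy=10,interpolation=cv2.INTER_CUBIC))
E
```

```text
[ 0.50570892 -0.27239952  0.20398399] [1.59832481e-04 9.20162726e-05 2.49062921e-04]
```

View pics/m2.png

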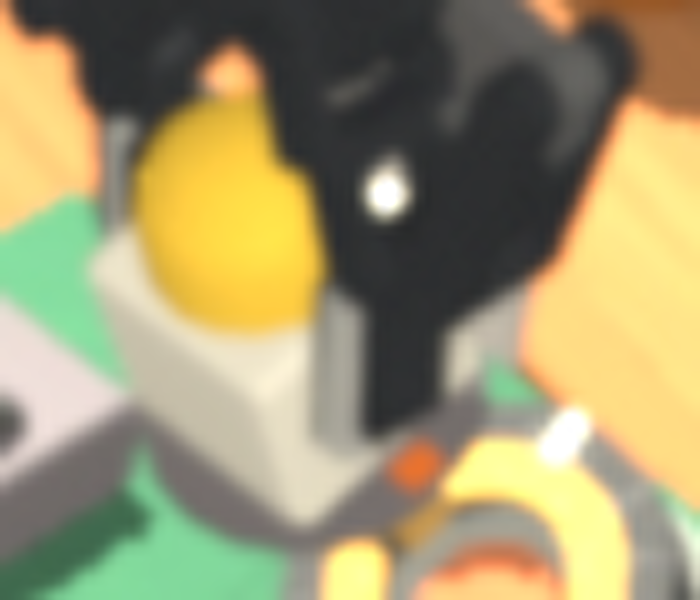

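```bash
python3 - <<'E'
from lampfit import *
import ov
S=lambda X,Y:px(X,Y,10,275,225)
h=.023;p=[.5057,-.2724,.2040]
obs=[('side',[-h,-h,.073],S(250,393)),('side',[-h,-h,.031],S(298,524)),('side',[-h,h,.073],S(94,272)),('side',[-h,h,.031],S(143,412)),('side',[0,-.031,.028],S(412,465)),('side',[0,0,.081],S(238,215))]
O,Rl=fitlamp(obs,p);print(O)
ov.overlay('pics/m2.png','pics/m2o.png',10,275,225,'side',O,Rl)
E
```

```text
h,c mm [61.59085296  1.1097044 ] tau deg 20.837725184538698 dy 0.1334599887040119
[[-0.1, 1.0], [1.2, 1.0], [-3.1, -1.1], [-1.3, -2.0], [2.9, 0.9], [0.1, -0.5]]
[ 0.52816151 -0.26770597  0.15483245]
```

View pics/m2o.png

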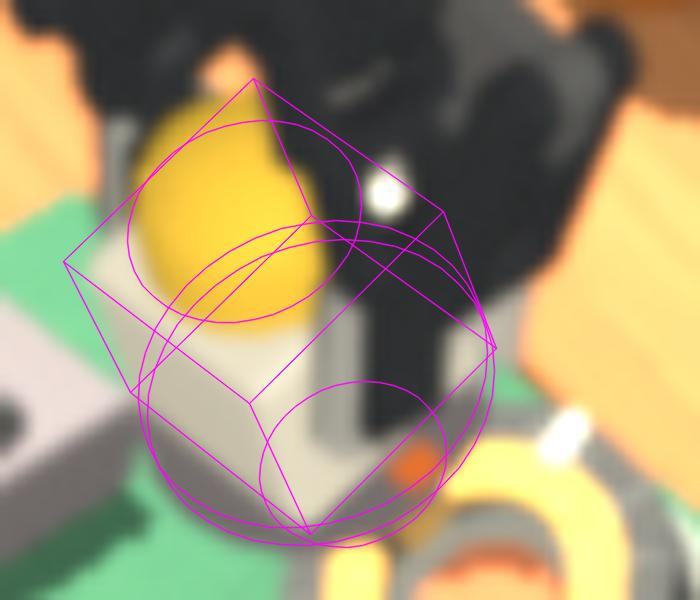

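```bash
cat > fit6.py <<'E'
from h import *
import ov
def fit6(obs,p,sig=(3,3,5,4,3)):
    G=np.array(p)+[0,0,.008]
    def pose(v):
        dx,dy,h,t,yw,rl=v
        Rl=rz(TY)@Ro.from_euler('y',-t).as_matrix()@Ro.from_euler('zx',[yw,rl]).as_matrix()
        return G-h*Rl[:,2]+dx*Rl[:,0]+dy*Rl[:,1],Rl
    def f(v):
        O,Rl=pose(v);return np.concatenate([proj(c,O+Rl@np.array(P))[0]-o for c,P,o in obs]+[[v[0]*1e3/sig[0],v[1]*1e3/sig[1],(v[2]-.06)*1e3/sig[2],np.degrees(v[4])/sig[3],np.degrees(v[5])/sig[4]]])
    r=least_squares(f,[0,0,.06,.4,0,0]);O,Rl=pose(r.x)
    print('dx dy h mm',(r.x[:3]*1e3).round(1),'tau yaw roll',np.degrees(r.x[3:]).round(1));print(f(r.x)[:-5].reshape(-1,2).round(1).tolist());return O,Rl
E
python3 - <<'E'
from fit6 import *
S=lambda X,Y:px(X,Y,10,275,225)
p=[.5057,-.2724,.2040]
for b in (0,.0025):
    h=.023-b*.6
    obs=[('side',[-h,-h,.073-b/2],S(250,393)),('side',[-h,-h,.031],S(298,524)),('side',[-h,h,.073-b/2],S(94,272)),('side',[-h,h,.031],S(143,412)),('side',[0,-.031,.028],S(412,465)),('side',[0,0,.083],S(238,215))]
    O,Rl=fit6(obs,p);print(O)
    ov.overlay('pics/m2.png','pics/m2o.png',10,275,225,'side',O,Rl)
E
```

```text
dx dy h mm [ 1.7  1.2 64.1] tau yaw roll [19.2  0.2 -0.7]
[[0.0, 0.8], [1.1, 1.4], [-2.8, -1.1], [-1.4, -1.3], [2.8, 1.5], [0.1, -1.2]]
[ 0.52787636 -0.26748697  0.15201283]
dx dy h mm [ 0.6  0.9 63.2] tau yaw roll [18.8  1.   0.1]
[[0.1, 0.4], [0.7, 0.5], [-1.9, -0.5], [-1.0, -1.2], [2.3, 1.7], [-0.2, -0.9]]
[ 0.52604453 -0.26720172  0.15234254]
```

View pics/m2o.png

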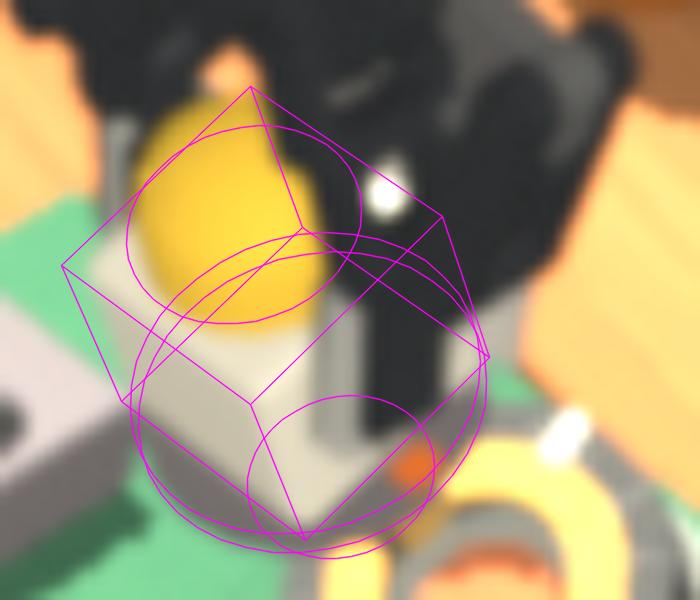

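```bash
python3 - <<'E'
from fit6 import *
S=lambda X,Y:px(X,Y,10,275,225)
p=[.5057,-.2724,.2040]
for b in (0,.0025):
    h=.023-b*.6
    obs=[('side',[-h,-h,.073-b/2],S(250,393)),('side',[-h,-h,.031],S(298,524)),('side',[-h,h,.073-b/2],S(94,272)),('side',[-h,h,.031],S(143,412)),('side',[0,-.031,.028],S(412,465)),('side',[0,0,.083],S(238,215))]
    O,Rl=fit6(obs,p,(4,4,5,30,10));print(O)
    ov.overlay('pics/m2.png','pics/m2o.png',10,275,225,'side',O,Rl)
E
```

```text
dx dy h mm [ 2.   1.8 64.9] tau yaw roll [19.1  0.1 -1.1]
[[-0.0, 0.7], [1.1, 1.4], [-2.8, -1.1], [-1.3, -1.2], [2.8, 1.5], [0.1, -1.3]]
[ 0.52828654 -0.26722222  0.15129067]
dx dy h mm [ 0.8  1.2 63.7] tau yaw roll [18.7  1.4  0.3]
[[0.2, 0.4], [0.7, 0.5], [-1.9, -0.4], [-1.1, -1.2], [2.2, 1.6], [-0.2, -0.9]]
[ 0.52612819 -0.26665047  0.15193229]
```

View pics/m2o.png

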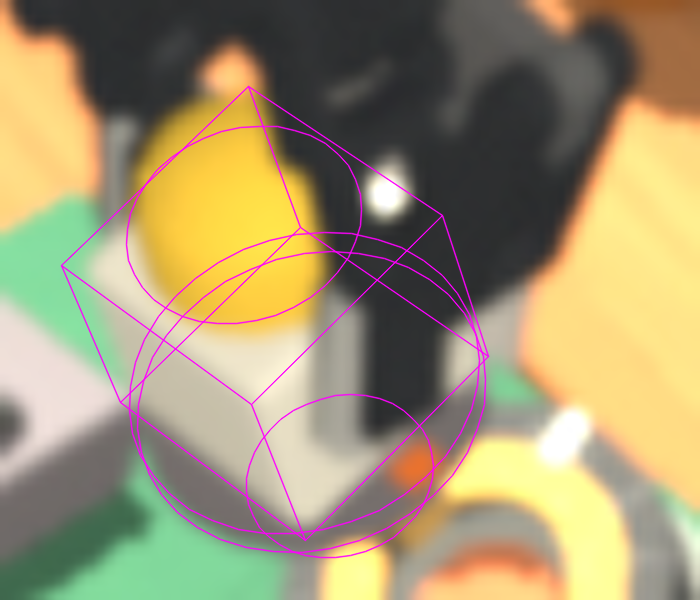

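```bash
cat > ins.py <<'E'
from h import *
M=np.array([.5600,-.2635,.1053])
def A(t): return rz(TY)@Ro.from_euler('y',-np.radians(t)).as_matrix()
def tcp(up,tau,h=.0616,c=.0025,d=-.0005):
    R=A(tau);return M+A(25)[:,2]*up+h*R[:,2]-c*R[:,0]-d*R[:,1]-[0,0,.008]
E
python3 - <<'E'
from ins import *
s,p,R=cur();print(s['time'],p)
for up,t in((.04,22),(.005,22),(0,22),(-.008,24),(-.024,25)): print(up,t,tcp(up,t),'tester-axes delta from now cm',(rz(-TY)@(tcp(up,t)-p)*100).round(2))
E
```

```text
11.35 [ 0.50588103 -0.2725451   0.20428414]
0.04 22 [ 0.51844695 -0.27142168  0.18973032] tester-axes delta from now cm [ 1.25 -0.14 -1.46]
0.005 22 [ 0.53294315 -0.26848014  0.15800955] tester-axes delta from now cm [ 2.73 -0.14 -4.63]
0 22 [ 0.53501403 -0.26805992  0.15347801] tester-axes delta from now cm [ 2.94 -0.14 -5.08]
-0.008 24 [ 0.53642119 -0.26777438  0.1453071 ] tester-axes delta from now cm [ 3.09 -0.14 -5.9 ]
-0.024 25 [ 0.54210699 -0.26662063  0.13032063] tester-axes delta from now cm [ 3.67 -0.14 -7.4 ]
```

play_rows:
  slide:
    - [1.25,1.45,-0.14]
    - [0.74,1.6,0]
    - [0.74,1.6,0]
    - [0,0,0]
    - [0,0,0]
  yaw: [0,0,0,0,0]
  grip: [1,1,1,1,1]

```text
time: 11.85
tool_pos: [0.5324, -0.2692, 0.1567]
tool_rot: [0.704, -0.703, -0.071, 0.072]
contact_force: [0.3, -0.2, -0.2]
gripper_width: 0.526
```

```bash
cat > look.py <<'E'
import sys
from plant import cams,readout
import cv2,numpy as np
n=sys.argv[1];a,e=map(int,sys.argv[2:4]);cam=sys.argv[4] if len(sys.argv)>4 else 'side'
ims=[]
for i in range(2): ims.append(cams.grab_frame(cam)['image'].astype(float))
s=readout.state();print(s['time'],s['tool_pos'].round(4),s['contact_force'].round(1),s['ft_torque'].round(2),round(s['gripper_width'],3))
im=np.clip(np.mean(ims,0)[...,::-1][e:e+60,a:a+80]*1.5,0,255).astype(np.uint8)
cv2.imwrite(f'pics/{n}.png',cv2.resize(im,None,fx=10,fy=10,interpolation=cv2.INTER_CUBIC))
E
python3 look.py n1 285 240; python3 look.py n1t 360 190 top
```

```text
11.95 [ 0.5329 -0.27    0.1583] [-0.6 -0.3 -1. ] [-0.01  0.06  0.01] 0.528
12.05 [ 0.5331 -0.2702  0.1589] [-0.2  0.  -0.8] [-0.01  0.   -0.01] 0.527
```

View pics/n1.png

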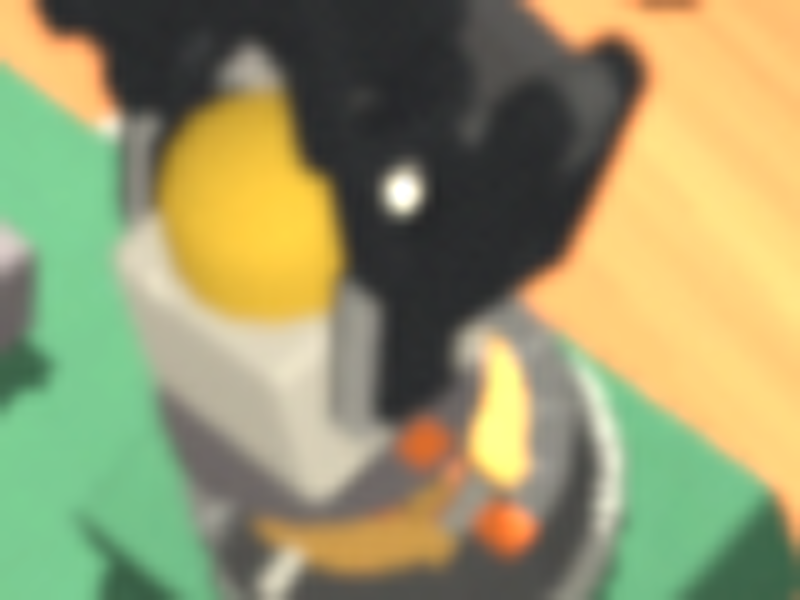

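View pics/n1t.png

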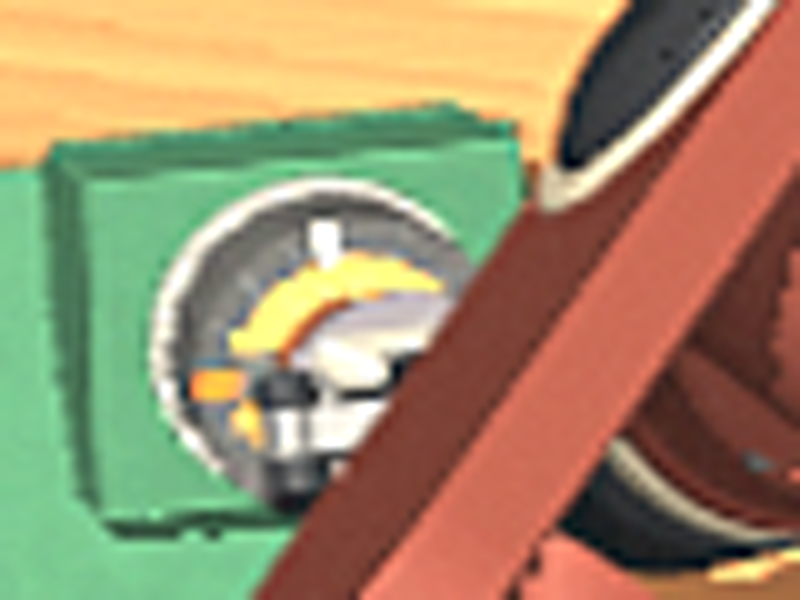

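```bash
python3 - <<'E'
from ins import *
import ov,cv2
ims=[]
for up,t,dx in((.005,22,0),(.005,25,0),(.005,22,-.003),(.008,22,-.002)):
    O=M+A(25)[:,2]*up+A(25)[:,0]*dx
    ov.overlay('pics/n1.png','pics/tmp.png',10,285,240,'side',O,A(t));ims.append(cv2.imread('pics/tmp.png')[150:600,80:630])
g=np.vstack([np.hstack(ims[:2]),np.hstack(ims[2:])]);cv2.imwrite('pics/n1g.png',cv2.resize(g,None,fx=.66,fy=.66))
ov.overlay('pics/n1t.png','pics/n1to.png',10,360,190,'top',M+A(25)[:,2]*.005,A(22))
print((proj('side',M)-[285,240]+.5)*10)
E
```

```text
[[377.06397424 432.94666105]]
```

View pics/n1g.png

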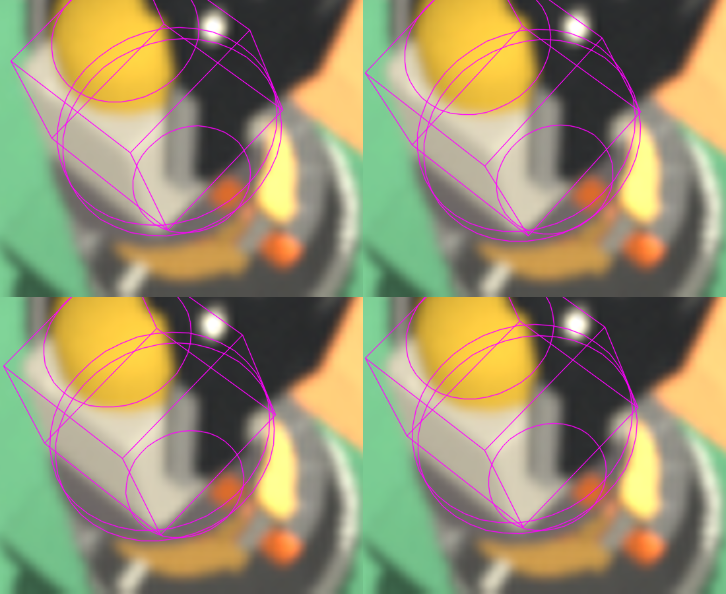

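View pics/n1to.png

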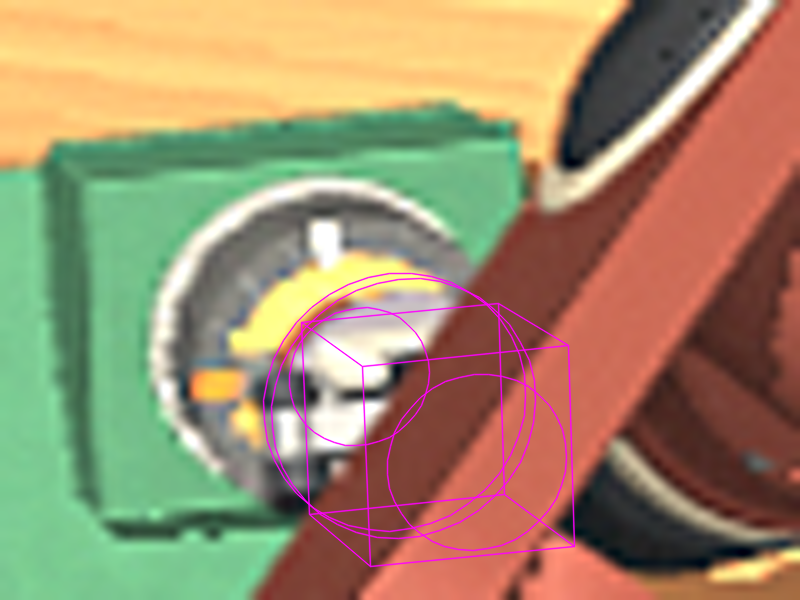

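play_rows:
  slide:
    - [0.23,0.5,0]
    - [0.23,0.5,0]
    - [0,0,0]
    - [0,0,0]
  yaw: [0,0,0,0]
  grip: [1,1,1,1]

```text
time: 12.45
tool_pos: [0.5372, -0.2696, 0.1527]
tool_rot: [-0.703, 0.704, 0.071, -0.072]
contact_force: [-11.6, 4.1, 18.4]
gripper_width: 0.53
```

```bash
python3 look.py n2 285 240; python3 look.py n2t 360 190 top
```

```text
12.55 [ 0.5372 -0.2696  0.1527] [-10.5   4.1  19.3] [0.73 2.09 0.03] 0.532
12.65 [ 0.5372 -0.2696  0.1527] [-10.9   4.4  19.2] [0.72 2.05 0.01] 0.526
```

View pics/n2.png

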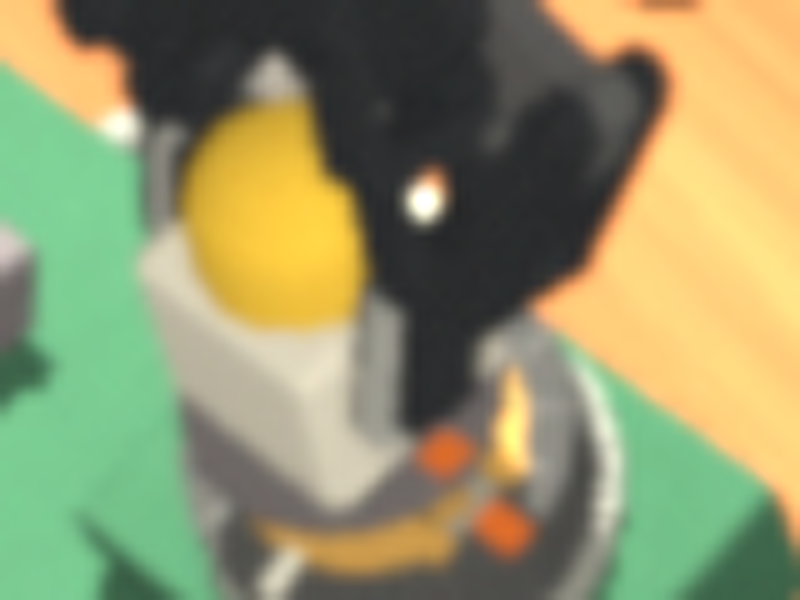

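View pics/n2t.png

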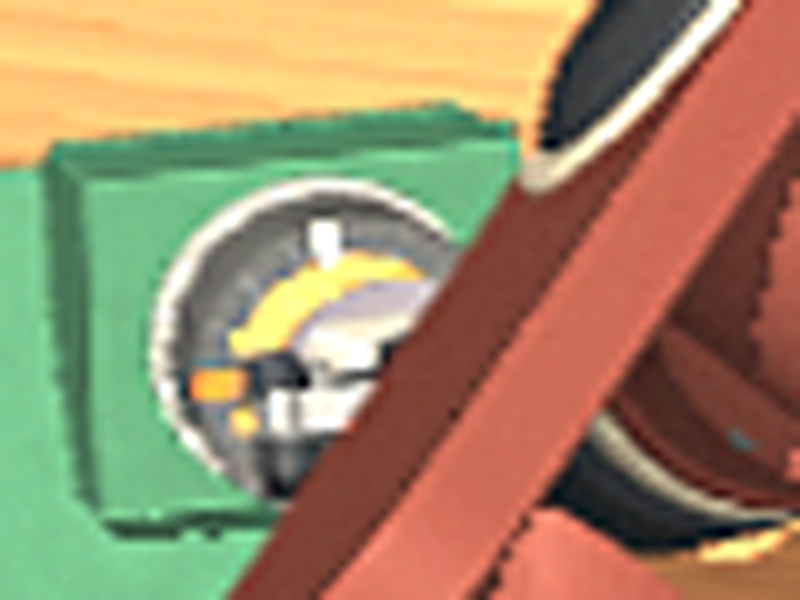

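```bash
python3 - <<'E'
from ins import *
import ov,cv2
ims=[];ims2=[]
for up,t,dx in((.0,22,0),(-.002,24,-.000)):
    O=M+A(25)[:,2]*up+A(25)[:,0]*dx
    ov.overlay('pics/n2.png','pics/tmp.png',10,285,240,'side',O,A(t));ims.append(cv2.imread('pics/tmp.png')[150:600,100:650])
    ov.overlay('pics/n2t.png','pics/tmp.png',10,360,190,'top',O,A(t));ims2.append(cv2.imread('pics/tmp.png')[130:580,100:650])
g=np.vstack([np.hstack(ims),np.hstack(ims2)]);cv2.imwrite('pics/n2g.png',cv2.resize(g,None,fx=.66,fy=.66))
E
```

View pics/n2g.png

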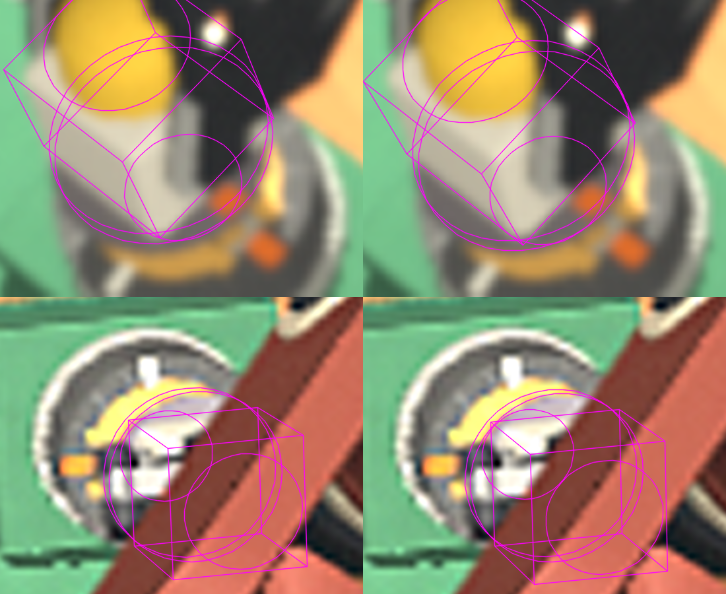

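play_rows:
  slide:
    - [-0.3,-0.6,0]
    - [0,0,0.25]
    - [0.2,0.4,0]
    - [0.1,0.2,0]
    - [0,0,0]
  yaw: [0,0,0,0,0]
  grip: [1,1,1,1,1]

```text
time: 13.15
tool_pos: [0.5364, -0.2669, 0.1522]
tool_rot: [-0.703, 0.704, 0.07, -0.072]
contact_force: [-12.2, 3.5, 22.1]
gripper_width: 0.53
```

```bash
python3 look.py n3 285 240
```

```text
13.25 [ 0.5364 -0.267   0.1522] [-12.    3.2  21.9] [0.86 2.44 0.  ] 0.521
```

View pics/n3.png

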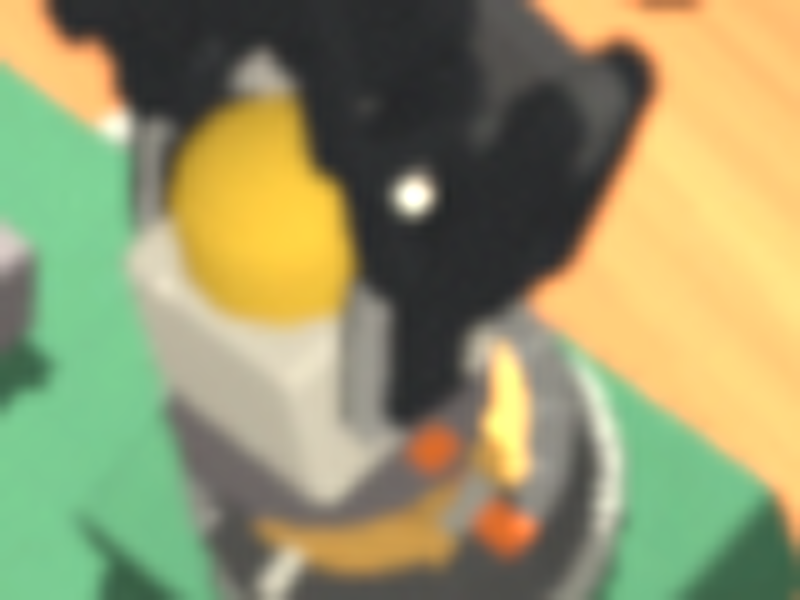

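```bash
python3 - <<'E'
from ins import *
def z(P): return ((proj('side',P)[0]-[285,240]+.5)*10-.5).round(0)
R=A(25)
print('slot mark',z(M+R@[0,-.033,0]),z(M+R@[0,-.033,.002]))
for up in(0,.002,.004): 
  for dx in (-.003,0,.003): print(up,dx,'flange mark',z(M+R@[dx,-.031,.028+up]),'front bottom corner',z(M+R@[dx-.0215,-.0215,.031+up]),'top',z(M+R@[dx-.0215,-.0215,.072+up]))
E
python3 - <<'E'
import cv2
im=cv2.imread('pics/n3.png')[380:600,180:600];cv2.imwrite('pics/n3z.png',cv2.resize(im,None,fx=1.9,fy=1.9,interpolation=cv2.INTER_CUBIC))
E
```

```text
slot mark [504. 530.] [502. 526.]
0 -0.003 flange mark [448. 469.] front bottom corner [326. 521.] top [262. 418.]
0 0 flange mark [459. 457.] front bottom corner [337. 509.] top [273. 405.]
0 0.003 flange mark [470. 445.] front bottom corner [348. 496.] top [285. 393.]
0.002 -0.003 flange mark [445. 464.] front bottom corner [323. 516.] top [258. 413.]
0.002 0 flange mark [456. 452.] front bottom corner [334. 504.] top [270. 400.]
0.002 0.003 flange mark [467. 440.] front bottom corner [345. 491.] top [282. 387.]
0.004 -0.003 flange mark [442. 459.] front bottom corner [320. 511.] top [255. 408.]
0.004 0 flange mark [453. 447.] front bottom corner [331. 499.] top [267. 395.]
0.004 0.003 flange mark [464. 435.] front bottom corner [342. 486.] top [279. 382.]
```

View pics/n3z.png

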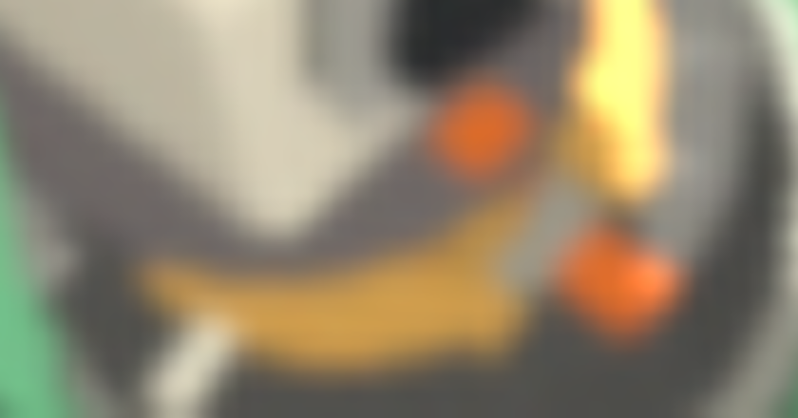

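```bash
cat > fs.py <<'E'
from ins import *
def fits(ob,a,c,tau0=20,up0=.003):
    """ob: [(pt, zoompx)] zoom 10; solves lamp pose rel. socket: dx,dy,up of ORIGIN, tau"""
    def pose(v):
        return M+A(25)@np.array([v[0],v[1],v[2]]),A(np.degrees(v[3]))@Ro.from_euler('x',v[4]).as_matrix()
    def f(v):
        O,Rl=pose(v);return np.concatenate([proj('side',O+Rl@np.array(P))[0]-px(*o,10,a,c) for P,o in ob]+[[v[1]*1e3/1.5,np.degrees(v[4])/1.5]])
    r=least_squares(f,[0,0,up0,np.radians(tau0),0]);J=np.linalg.inv(r.jac.T@r.jac)**.5 if 0 else np.sqrt(np.diag(np.linalg.inv(r.jac.T@r.jac)))*.4
    print('dx dy up mm',(r.x[:3]*1e3).round(1),'tau,roll',np.degrees(r.x[3:]).round(1),'sd',(J[:3]*1e3).round(1),np.degrees(J[3:]).round(1));print(f(r.x)[:-2].reshape(-1,2).round(1).tolist());return pose(r.x)
e=.0213
FT=[-e,-e,.0725];FB=[-e,-e,.031];LT=[-e,e,.0725];LB=[-e,e,.031];MK=[0,-.031,.031]
E
python3 - <<'E'
from fs import *
import ov
O,Rl=fits([(FT,(289,382)),(FB,(325,505)),(LT,(133,250)),(LB,(170,400)),(MK,(434,447))],285,240)
ov.overlay('pics/n3.png','pics/n3o.png',10,285,240,'side',O,Rl)
E
```

```text
dx dy up mm [-7.   0.4 -2.9] tau,roll [15.5 -0.6] sd [0.9 0.6 1.4] [0.9 0.5]
[[-0.1, -0.5], [0.3, 0.6], [-1.1, 0.1], [-0.4, -1.6], [1.5, 1.6]]
```

View pics/n3o.png

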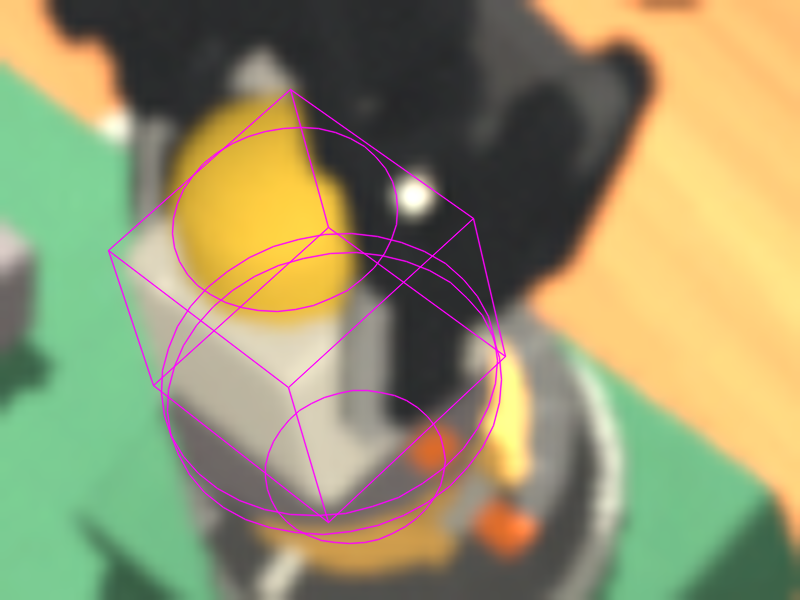

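play_rows:
  slide:
    - [-0.25,-0.55,0]
    - [0.55,-0.25,0]
    - [0.25,0.55,0]
    - [0,0,0]
    - [0,0,0]
  yaw: [0,0,0,0,0]
  grip: [1,1,1,1,1]

```text
time: 13.75
tool_pos: [0.542, -0.2648, 0.1489]
tool_rot: [0.704, -0.703, -0.071, 0.072]
contact_force: [0.6, 0.8, -1.4]
gripper_width: 0.526
```

```bash
python3 look.py n4 285 240
```

```text
13.85 [ 0.5419 -0.265   0.1495] [ 0.1  0.1 -1.7] [-0.04  0.01 -0.02] 0.529
```

View pics/n4.png

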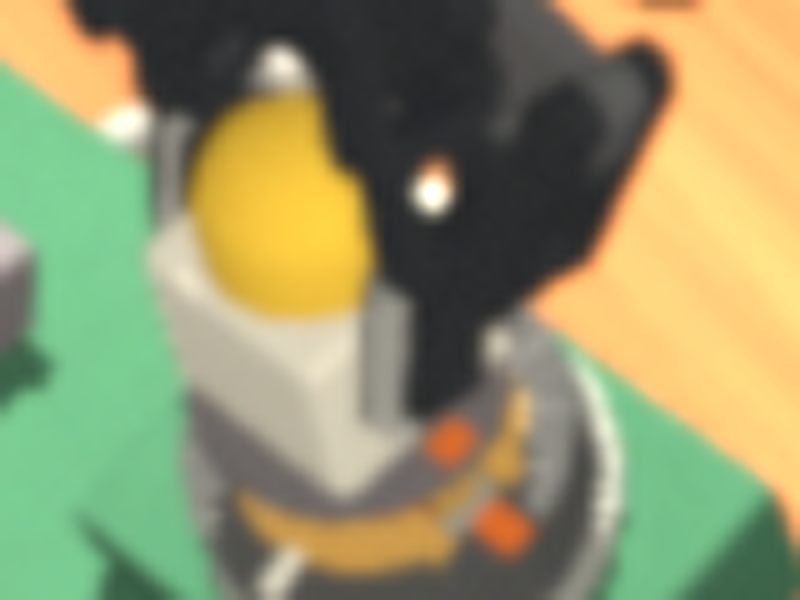

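```bash
python3 - <<'E'
from fs import *
O,Rl=fits([(FT,(312,374)),(FB,(345,497)),(LT,(155,243)),(LB,(190,392)),(MK,(452,440))],285,240)
E
```

```text
dx dy up mm [-3.3  0.4 -6.4] tau,roll [15.2 -0.5] sd [0.9 0.6 1.4] [0.9 0.5]
[[-0.1, -0.5], [0.2, 0.6], [-1.1, -0.0], [-0.5, -1.5], [1.6, 1.6]]
```

play_rows:
  slide:
    - [0.15,0.32,0]
    - [0.15,0.32,0]
    - [0,0,0]
  yaw: [0,0,0]
  grip: [1,1,1]

```text
time: 14.15
tool_pos: [0.5451, -0.2648, 0.1441]
tool_rot: [-0.703, 0.704, 0.071, -0.071]
contact_force: [-2.0, 0.2, 2.5]
gripper_width: 0.524
```

```bash
python3 look.py n5 285 240
```

```text
14.25 [ 0.545  -0.2648  0.1444] [-2.5  0.1  3. ] [ 0.07  0.43 -0.  ] 0.531
```

View pics/n5.png

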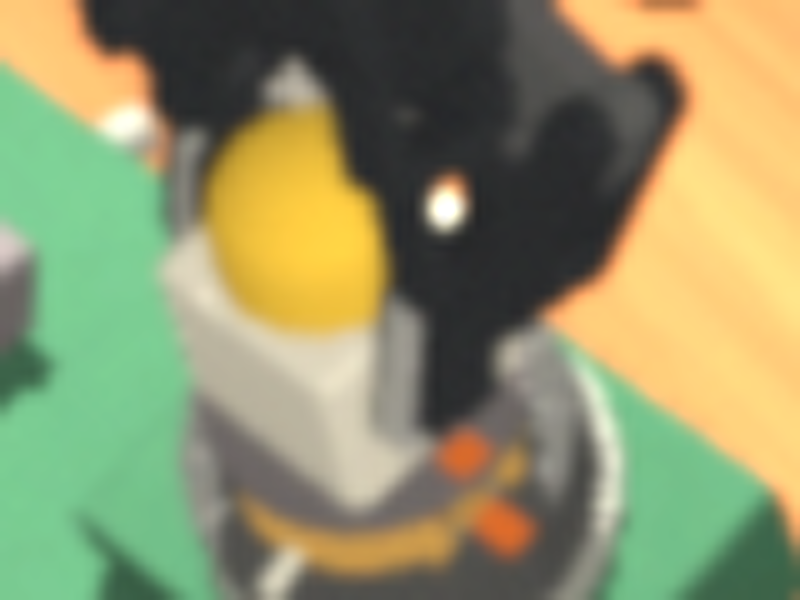

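play_rows:
  slide:
    - [-0.4,0.12,0]
    - [-0.4,0.12,0]
    - [0,0,0]
  yaw: [0,0,0]
  grip: [1,1,1]

```text
time: 14.55
tool_pos: [0.5406, -0.266, 0.1438]
tool_rot: [-0.703, 0.704, 0.075, -0.067]
contact_force: [6.5, 2.2, 4.7]
gripper_width: 0.527
```

```bash
python3 look.py n6 285 240
```

```text
14.65 [ 0.5406 -0.266   0.1438] [8.3 2.3 3.9] [ 0.67 -1.61  0.02] 0.525
```

View pics/n6.png

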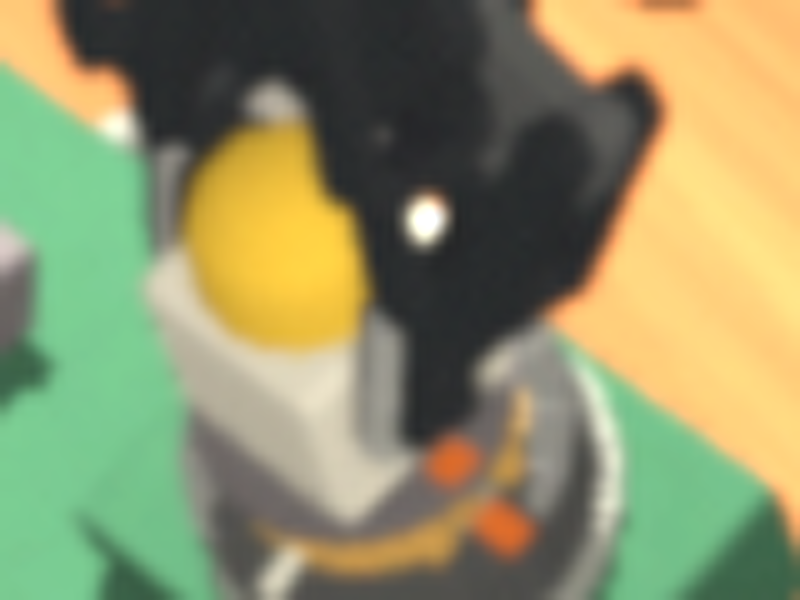

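```bash
python3 - <<'E'
from fs import *
O,Rl=fits([(FT,(293,400)),(FB,(348,520)),(LT,(150,280)),(LB,(190,408)),(MK,(450,460))],285,240)
E
```

```text
dx dy up mm [ -3.    0.4 -10.9] tau,roll [19.  -0.8] sd [0.9 0.6 1.5] [0.9 0.5]
[[0.6, 0.1], [-0.1, 0.3], [-1.6, -0.5], [-0.3, -1.0], [1.7, 1.2]]
```

play_rows:
  slide:
    - [-0.3,0.12,0]
    - [0,0,0]
  yaw: [0,0]
  grip: [1,1]

```text
time: 14.85
tool_pos: [0.5385, -0.2665, 0.1436]
tool_rot: [-0.703, 0.704, 0.075, -0.067]
contact_force: [7.8, 4.6, 6.9]
gripper_width: 0.526
```

```bash
python3 look.py n7 285 240
```

```text
14.95 [ 0.5385 -0.2665  0.1436] [8.  3.9 6.7] [ 0.92 -1.77  0.07] 0.528
```

View pics/n7.png

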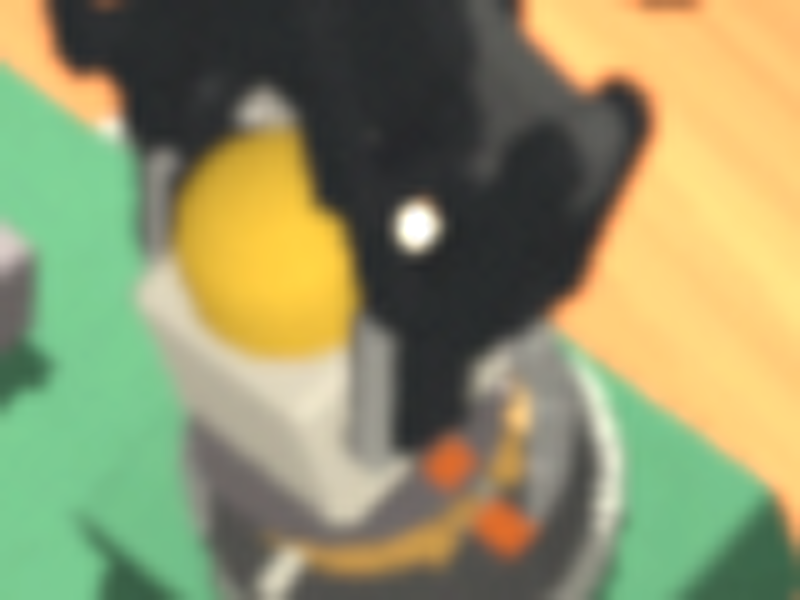

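play_rows:
  slide:
    - [0.17,0.36,0]
    - [0.17,0.36,0]
    - [0.13,0.27,0]
    - [0,0,0]
  yaw: [0,0,0,0]
  grip: [1,1,1,1]

```text
time: 15.35
tool_pos: [0.5425, -0.2662, 0.1345]
tool_rot: [-0.703, 0.704, 0.074, -0.068]
contact_force: [2.9, 2.8, 10.3]
gripper_width: 0.529
```

```bash
python3 look.py n8 285 240
```

```text
15.45 [ 0.5424 -0.2663  0.1344] [ 4.   3.7 11. ] [ 0.81 -1.07  0.07] 0.528
```

View pics/n8.png

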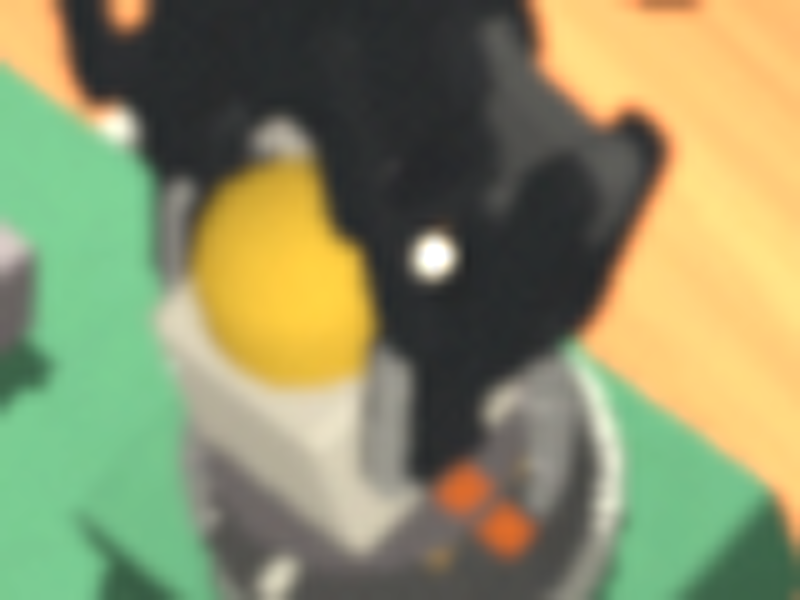

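play_rows:
  slide:
    - [0.13,0.27,0]
    - [0.1,0.2,0]
    - [0,0,0]
  yaw: [0,0,0]
  grip: [1,1,1]

```text
time: 15.75
tool_pos: [0.5423, -0.2666, 0.1328]
tool_rot: [-0.703, 0.704, 0.072, -0.07]
contact_force: [-14.2, 5.2, 28.8]
gripper_width: 0.527
```

```bash
python3 look.py n9 285 240
```

```text
15.85 [ 0.5423 -0.2667  0.1328] [-14.5   4.5  27.8] [1.23 1.51 0.26] 0.527
```

View pics/n9.png

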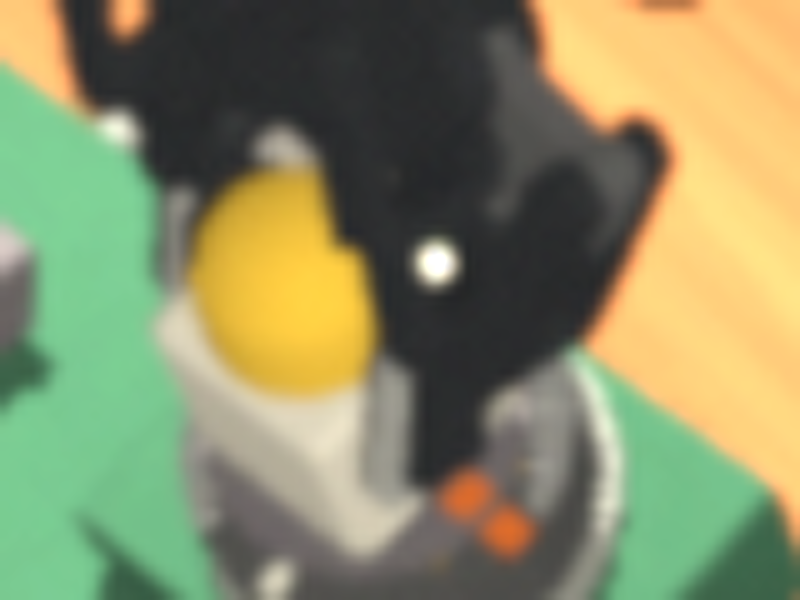

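play_rows:
  slide:
    - [-0.07,-0.15,0]
    - [0,0,0]
    - [0,0,0]
    - [0,0,0]
    - [0,0,0]
    - [0,0,0]
  yaw: [0,5,5,5,5,0]
  grip: [1,1,1,1,1,1]

```text
time: 16.45
tool_pos: [0.541, -0.2636, 0.1319]
tool_rot: [0.707, -0.703, 0.052, -0.052]
contact_force: [-10.6, 7.6, 22.7]
gripper_width: 0.526
```

```bash
python3 look.py o1 285 240;python3 -c "
from h import *
s,p,R=cur();print(jawyaw(R))"
```

```text
16.55 [ 0.541  -0.2636  0.1319] [-10.2   7.7  24.8] [3.71 1.   0.93] 0.527
81.60411809437339
```

View pics/o1.png

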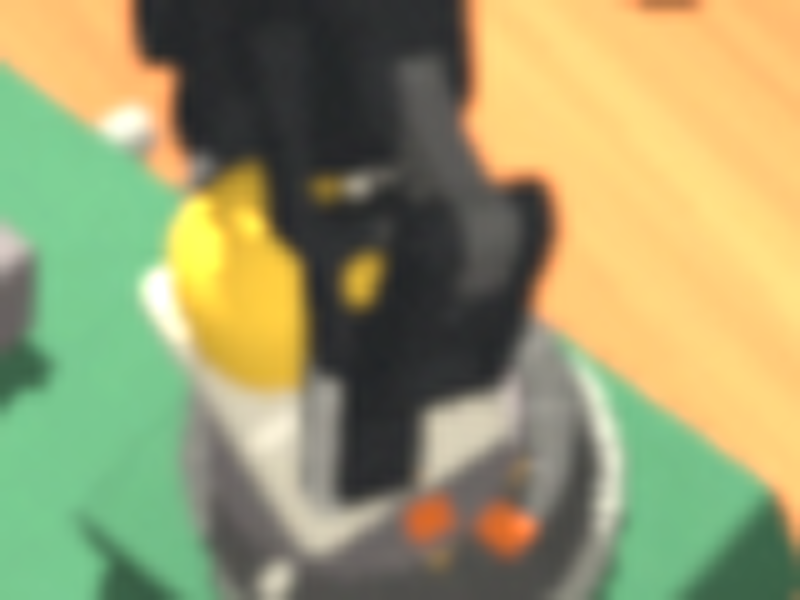

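play_rows:
  slide:
    - [0,0,0]
    - [0,0,0]
    - [0,0,0]
    - [0,0,0]
    - [0,0,0]
  yaw: [5,5,5,5,0]
  grip: [1,1,1,1,1]

```text
time: 17.05
tool_pos: [0.5443, -0.263, 0.1319]
tool_rot: [0.69, -0.683, 0.168, -0.174]
contact_force: [-2.0, 2.3, 17.0]
gripper_width: 0.533
```

```bash
python3 look.py o2 285 240;python3 -c "
from h import *
s,p,R=cur();print(jawyaw(R))"
```

```text
17.15 [ 0.5443 -0.263   0.1319] [-2.3  2.6 16.7] [ 5.69 -2.28  3.88] 0.527
62.02389861946921
```

View pics/o2.png

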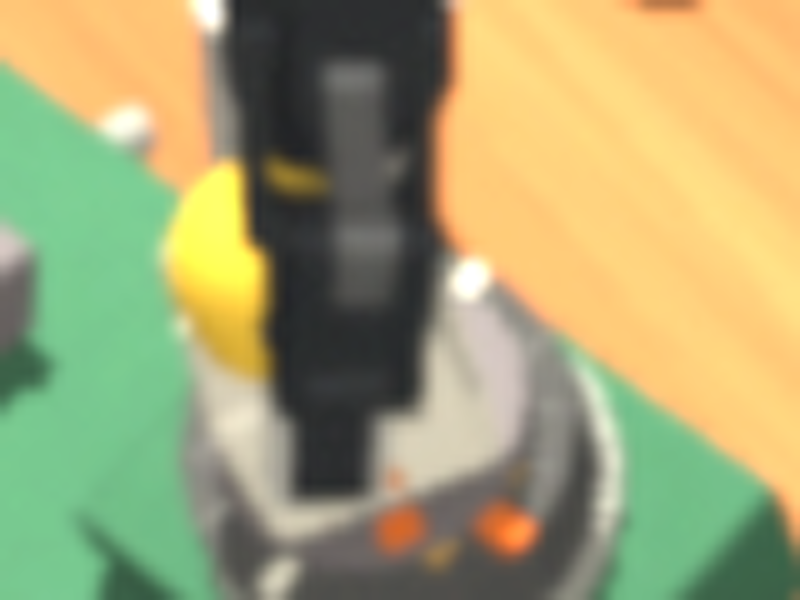

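play_rows:
  slide:
    - [0,0,0]
    - [0,0,0]
    - [0,0,0]
    - [0,-2,0]
    - [0,-4,0]
    - [0,-4,0]
    - [0,0,0]
  yaw: [0,0,0,0,0,0,0]
  grip: [-0.55,-0.55,-0.55,-0.55,-0.55,-0.55,-0.55]

```text
time: 17.85
tool_pos: [0.543, -0.2676, 0.2341]
tool_rot: [-0.684, 0.687, -0.17, 0.178]
contact_force: [0.0, 0.2, 0.1]
gripper_width: 0.773
```

```bash
python3 look.py q1 285 240;python3 look.py q1t 360 190 top; python3 -c "
from h import *
s,p,R=cur();print(jawyaw(R))"
```

```text
17.95 [ 0.5407 -0.2661  0.2279] [-0.1 -0.6 -0.7] [ 0.02  0.04 -0.03] 0.775
18.05 [ 0.5396 -0.2652  0.225 ] [-0.3  0.   0.3] [ 0.   -0.05  0.  ] 0.772
61.50570711512801
```

View pics/q1.png

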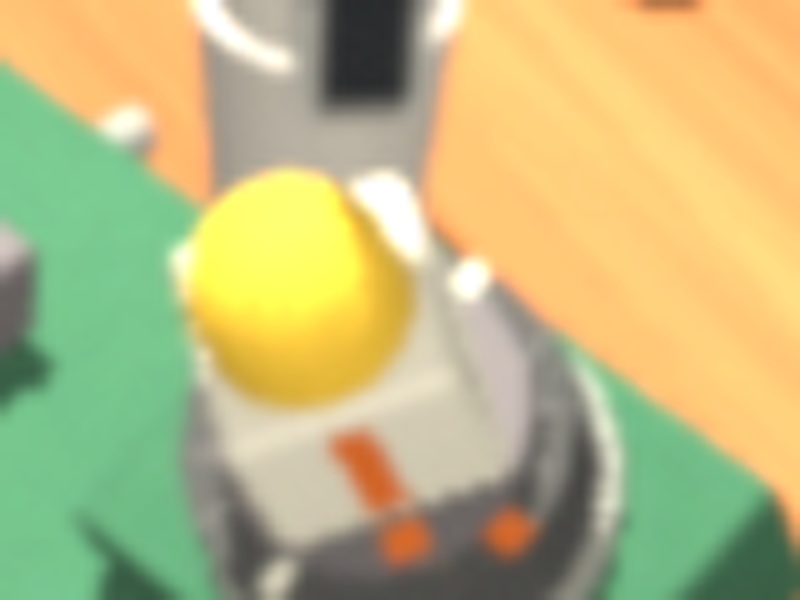

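View pics/q1t.png

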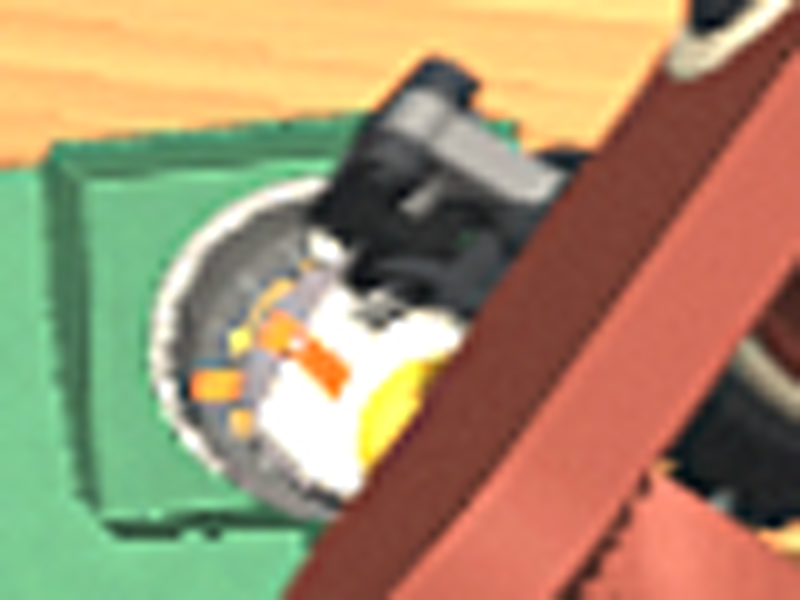

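```bash
cat > ang.py <<'E'
from ins import *
def ang(side=None,top=None,z=.031,r=.031,sa=(285,240),ta=(360,190)):
    def f(v):
        R=A(25);o=[]
        for cam,pt,ac,k in(('side',side,sa,-1),('top',top,ta,1)):
            if pt is None: continue
            c=k*r*np.array([np.sin(v[0]),np.cos(v[0])])  # clockwise: +y -> +x
            o.append(proj(cam,M+R@[c[0],c[1],z-v[1]])[0]-px(*pt,10,*ac))
        return np.concatenate(o)
    r_=least_squares(f,[.7,.022]);print('turn deg',np.degrees(r_.x[0]),'depth mm',r_.x[1]*1e3,r_.fun.round(1))
E
python3 - <<'E'
from ang import *
ang((403,540));ang(None,(278,335));ang((403,540),(278,335))
E
```

```text
turn deg 30.292342103867938 depth mm 16.332781568931686 [-0.  0.]
turn deg 36.32485745086467 depth mm 7.547873208399766 [0. 0.]
turn deg 31.889426919755618 depth mm 14.27035389668797 [-0.7 -0.3 -1.4  0.1]
```

```bash
python3 - <<'E'
from h import *
s,p,R=cur();print(s['joint_pos'].round(2),p,jawyaw(R))
plan(p,R,[.540,-.2675,.235],159,maxy=8.4)
E
```

```text
[-0.58  0.01  1.69 -0.    1.45 -1.65] [ 0.53955895 -0.26522066  0.22500147] 61.50570711512801
10 slide [[0.01, -0.1, -0.02], [0.02, -0.1, -0.02], [0.02, -0.1, -0.01], [0.02, -0.1, -0.01], [0.02, -0.1, -0.01], [0.02, -0.1, -0.0], [0.02, -0.1, -0.0], [0.02, -0.1, 0.0], [0.02, -0.1, 0.01], [0.02, -0.1, 0.01]] yaw [np.float64(8.25), np.float64(8.25), np.float64(8.25), np.float64(8.25), np.float64(8.25), np.float64(8.25), np.float64(8.25), np.float64(8.25), np.float64(8.25), np.float64(8.25)]
```

play_rows:
  slide:
    - [0,0,0]
    - [0,0,0]
    - [0,0,0]
    - [0,0,0]
    - [0,0,0]
    - [0,0,0]
    - [0,0,0]
    - [0,0,0]
    - [0,0,0]
    - [0,0,0]
    - [0,0,0]
  yaw: [8.25,8.25,8.25,8.25,8.25,8.25,8.25,8.25,8.25,8.25,0]
  grip: [-0.45,-0.45,-0.45,-0.45,-0.45,-0.45,-0.45,-0.45,-0.45,-0.45,-0.45]

```text
time: 19.15
tool_pos: [0.5395, -0.2651, 0.2245]
tool_rot: [0.4, -0.401, 0.584, -0.581]
contact_force: [-0.2, 0.4, -0.2]
gripper_width: 0.724
```

```bash
python3 - <<'E'
from h import *
s,p,R=cur();print(s['joint_pos'].round(2),p,jawyaw(R),s['gripper_width'])
plan(p,R,[.540,-.2675,.195],159)
print(R.T@[0,0,-.054])
E
```

```text
[-0.58  0.01  1.69 -0.    1.45 -0.21] [ 0.53951666 -0.26506833  0.22453482] -20.966907349101625 0.7236502598616475
1 slide [[0.21, 2.95, 0.14]] yaw [np.float64(0.03)]
[4.31324173e-05 5.39995170e-02 2.24278062e-04]
```

play_rows:
  slide:
    - [0.2,2.9,0.15]
    - [0,2.7,0]
    - [0,1.5,0]
    - [0,1.2,0]
    - [0,0,0]
  yaw: [0,0,0,0,0]
  grip: [-0.45,-0.45,-0.45,-0.45,-0.45]

```text
time: 19.65
tool_pos: [0.5401, -0.2673, 0.1418]
tool_rot: [0.4, -0.401, 0.584, -0.581]
contact_force: [0.2, -0.2, 0.6]
gripper_width: 0.732
```

```bash
python3 look.py r1 285 240;python3 look.py r1t 360 190 top
```

```text
19.75 [ 0.5415 -0.2682  0.1448] [ 0.6 -0.1 -0.8] [-0.01 -0.02 -0.01] 0.724
19.85 [ 0.5421 -0.2686  0.1459] [ 0.2 -0.8  0.9] [ 0.    0.03 -0.01] 0.725
```

View pics/r1.png

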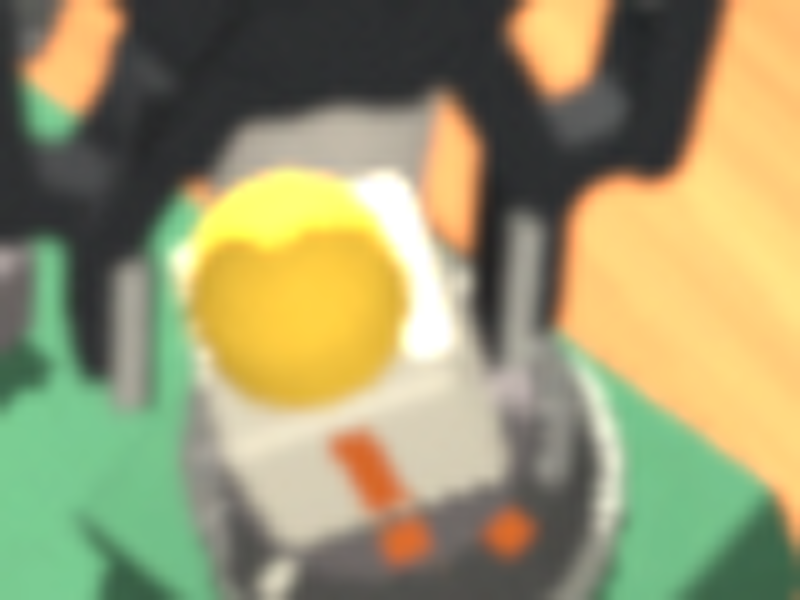

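View pics/r1t.png

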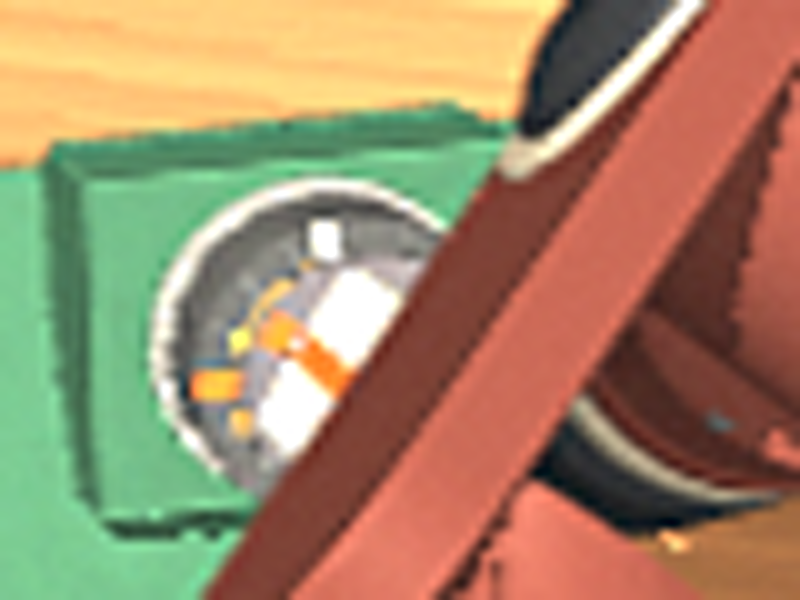

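play_rows:
  slide:
    - [0,0.2,0]
    - [0,0,0]
    - [0,0,0]
    - [0,0,0]
    - [0,0,0]
    - [0,0,0]
    - [0,0,0]
  yaw: [0,0,5,5,5,5,0]
  grip: [-0.25,-0.25,-0.25,-0.25,-0.25,-0.25,-0.25]

```text
time: 20.55
tool_pos: [0.5415, -0.2683, 0.1431]
tool_rot: [-0.294, 0.293, -0.643, 0.644]
contact_force: [-0.0, -0.2, 2.7]
gripper_width: 0.627
```

```bash
python3 look.py r2 285 240;python3 look.py r2t 360 190 top
```

```text
20.65 [ 0.5415 -0.2684  0.143 ] [-0.9  0.4  4.1] [-0.03  0.03  0.05] 0.627
20.75 [ 0.5416 -0.2684  0.143 ] [-0.1 -1.   3.6] [-0.06 -0.01  0.08] 0.624
```

View pics/r2.png

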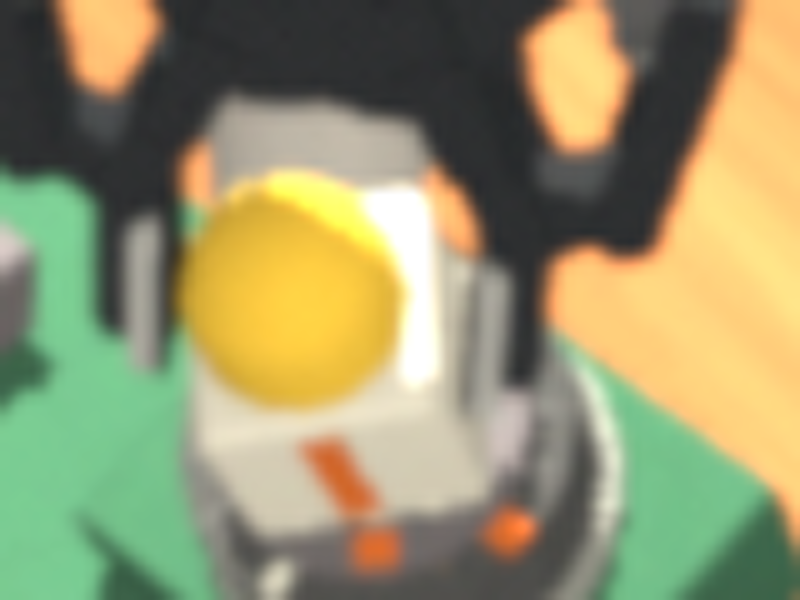

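View pics/r2t.png

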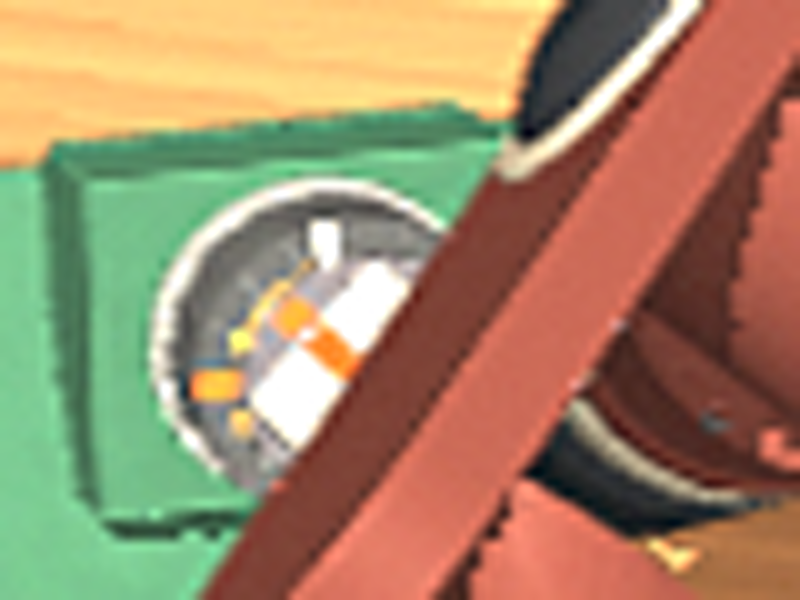

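play_rows:
  slide:
    - [0,0,0]
    - [0,0,0]
    - [0,0,0]
    - [0,0,0]
    - [0,0,0]
    - [0,0,0]
  yaw: [5,5,5,5,5,0]
  grip: [-0.25,-0.25,-0.25,-0.25,-0.25,-0.25]

```text
time: 21.35
tool_pos: [0.5409, -0.268, 0.142]
tool_rot: [0.147, -0.148, 0.692, -0.691]
contact_force: [-1.2, 0.1, 0.7]
gripper_width: 0.628
```

```bash
python3 look.py r3 285 240;python3 look.py r3t 360 190 top
```

```text
21.45 [ 0.5409 -0.268   0.1419] [-1.4 -0.2  1.6] [-0.03  0.19  0.12] 0.621
21.55 [ 0.5409 -0.268   0.142 ] [-1.5 -1.   0.7] [-0.02  0.21  0.08] 0.624
```

View pics/r3.png

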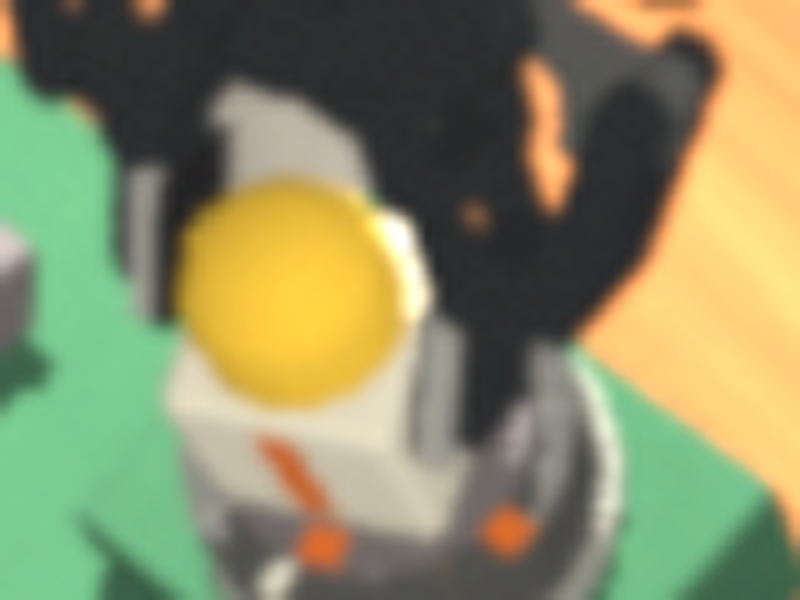

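View pics/r3t.png

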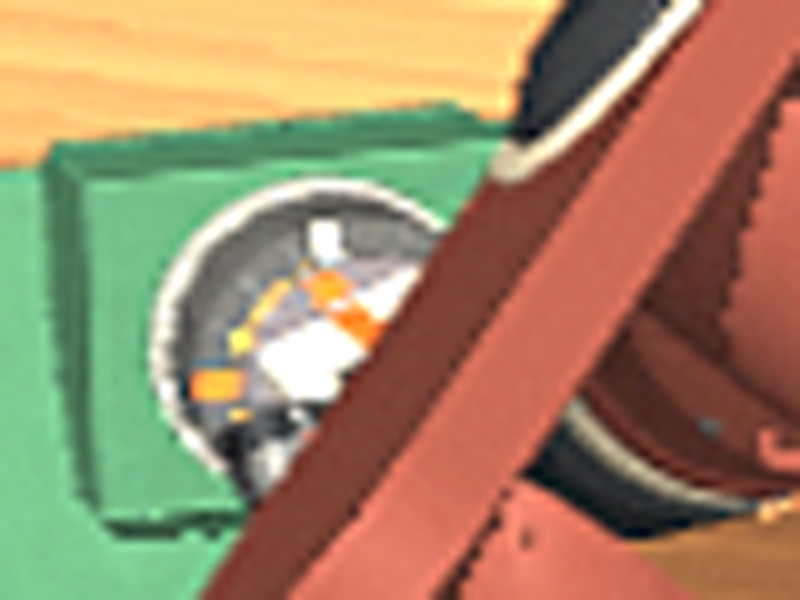

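play_rows:
  slide:
    - [0,0,0]
    - [0,0,0]
    - [0,0,0]
    - [0,0,0]
    - [0,0,0]
    - [0,0,0]
  yaw: [5,5,5,5,0,0]
  grip: [-0.25,-0.25,-0.25,-0.25,-0.25,-0.25]

```text
time: 22.15
tool_pos: [0.541, -0.2664, 0.1419]
tool_rot: [0.026, -0.027, 0.708, -0.706]
contact_force: [-1.9, 5.1, 3.5]
gripper_width: 0.624
```

```bash
python3 look.py r4 285 240;python3 look.py r4t 360 190 top;python3 -c "
from h import *
s,p,R=cur();print(jawyaw(R))"
```

```text
22.25 [ 0.541  -0.2664  0.1419] [-1.3  5.2  3.2] [0.67 0.14 0.79] 0.626
22.35 [ 0.541  -0.2664  0.1419] [-2.6  5.4  2.5] [0.71 0.11 0.8 ] 0.624
-85.75943557797413
```

View pics/r4.png

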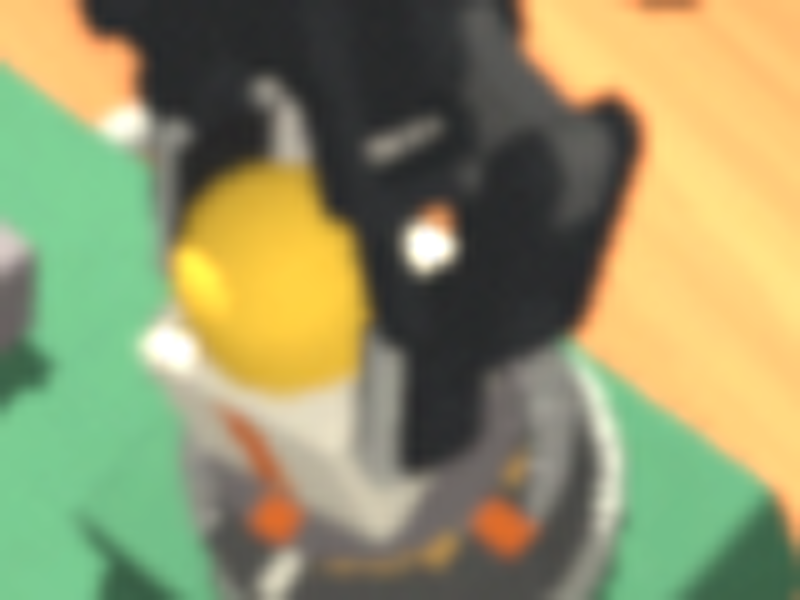

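View pics/r4t.png

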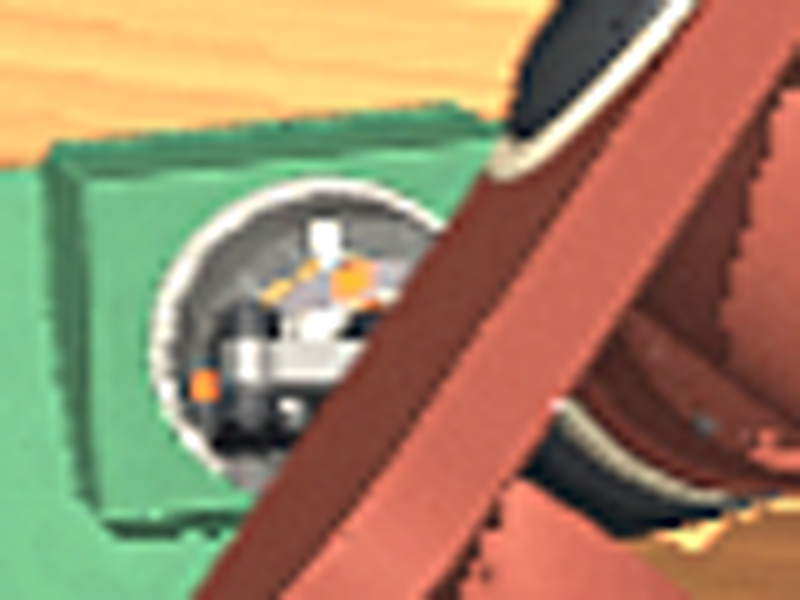

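play_rows:
  slide:
    - [0,0,0]
    - [0,0,0]
    - [0,0,0]
    - [0,-2.5,0]
    - [0,-4,0]
    - [0,-4.5,0]
    - [0,0,0]
  yaw: [-4,-4,0,0,0,0,0]
  grip: [-0.5,-0.5,-0.5,-0.5,-0.5,-0.5,-0.5]

```text
time: 23.05
tool_pos: [0.5443, -0.2699, 0.2609]
tool_rot: [-0.078, 0.07, -0.7, 0.706]
contact_force: [1.0, -0.1, 0.9]
gripper_width: 0.745
```

```bash
python3 look.py s1 285 240;python3 look.py s1t 360 190 top
```

```text
23.15 [ 0.5419 -0.2684  0.2541] [ 0.3 -0.   0.3] [-0.04 -0.02  0.02] 0.753
23.25 [ 0.5406 -0.2676  0.2505] [-0.1  0.8 -0.9] [-0.02 -0.    0.03] 0.751
```

View pics/s1.png

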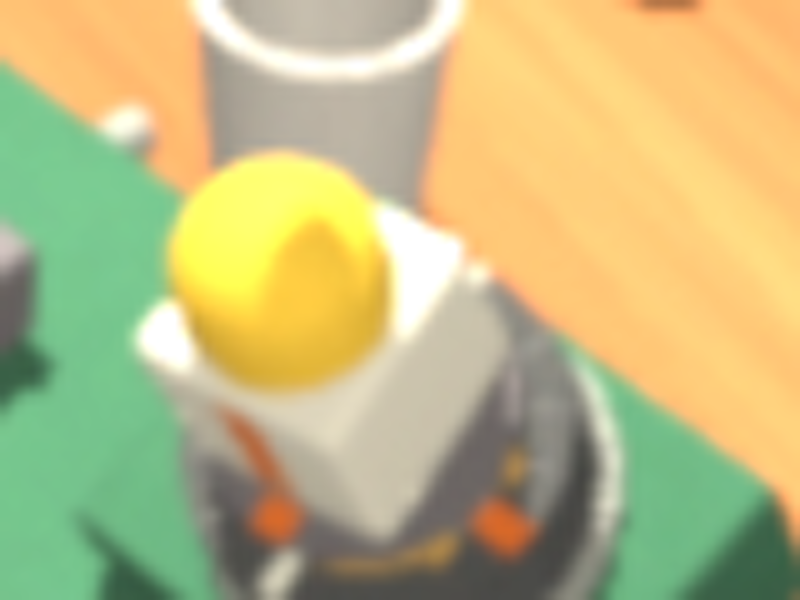

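View pics/s1t.png

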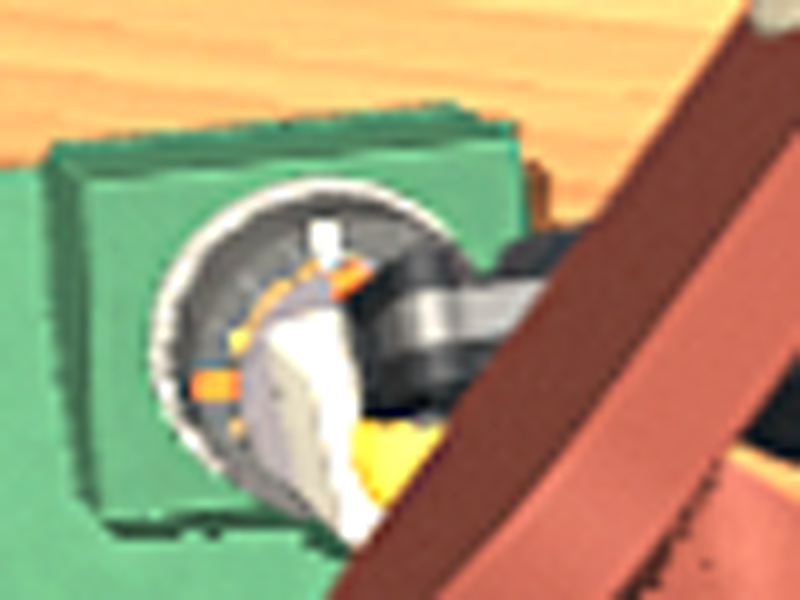

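```bash
python3 - <<'E'
from ang import *
import ov
ang((275,517));ang((275,517),(352,278))
R=A(25)
for t in (70,75,80):
  for d in(.0185,.022):
    c=-.031*np.array([np.sin(np.radians(t)),np.cos(np.radians(t))]);print(t,d,((proj('side',M+R@[c[0],c[1],.031-d])[0]-[285,240]+.5)*10-.5).round(0),((proj('top',M+R@[-c[0],-c[1],.031-d])[0]-[360,190]+.5)*10-.5).round(0))
Rl=R@Ro.from_euler('z',-80,degrees=True).as_matrix()
ov.overlay('pics/s1.png','pics/s1o.png',10,285,240,'side',M-R[:,2]*.0185,Rl)
E
```

```text
turn deg 69.02904130130739 depth mm 4.219836353953082 [0. 0.]
turn deg 73.74626128457376 depth mm 7.291895002996343 [-0.8  0.3 -0.6  0.4]
70 0.0185 [294. 550.] [322. 272.]
70 0.022 [299. 558.] [318. 269.]
75 0.0185 [281. 545.] [333. 268.]
75 0.022 [287. 553.] [328. 264.]
80 0.0185 [269. 540.] [344. 265.]
80 0.022 [274. 548.] [339. 261.]
```

View pics/s1o.png

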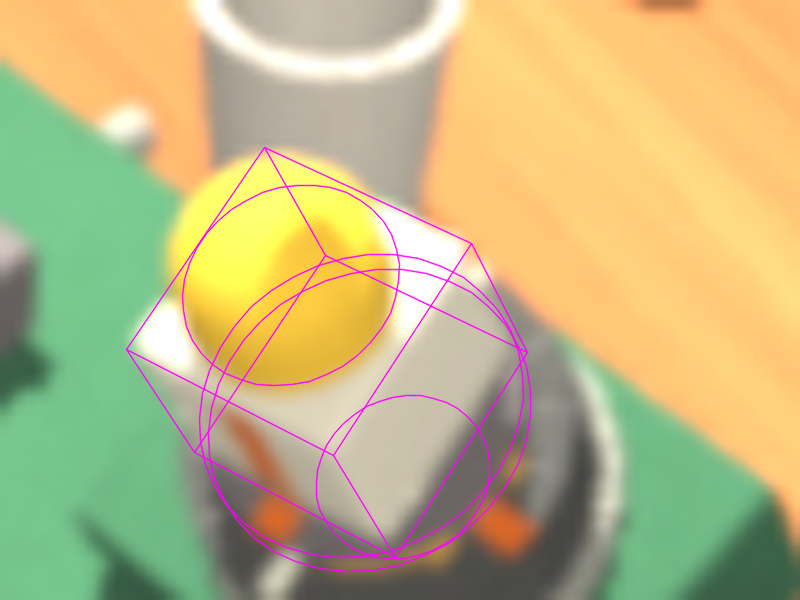

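```bash
python3 - <<'E'
from ang import *
R=A(25)
def z(P): return ((proj('side',P)[0]-[285,240]+.5)*10-.5).round(0)
e=.0215
print('n9 d25: FB',z(M+R@[-e,-e,.031-.025]),'LB',z(M+R@[-e,e,.031-.025]),'mark',z(M+R@[0,-.031,.006]),z(M+R@[0,-.028,.006]))
for t in(75,80):
  Rz=R@Ro.from_euler('z',-t,degrees=True).as_matrix()
  for d in(.0165,.0185,.0205,.022):
    O=M-R[:,2]*d;print(t,d,'front bottom',z(O+Rz@[e,-e,.031]),'top',z(O+Rz@[e,-e,.0725]),'left top',z(O+Rz@[-.0205 if 0 else e,e,.0725]),z(O+Rz@[-e,-e,.0725]),'right bottom',z(O+Rz@[-e,-e,.031]),'mark',z(O+Rz@[.028,0,.031]))
E
```

```text
n9 d25: FB [373. 568.] LB [212. 440.] mark [488. 510.] [477. 501.]
75 0.0165 front bottom [403. 537.] top [342. 435.] left top [454. 230.] [138. 354.] right bottom [204. 457.] mark [488. 449.]
75 0.0185 front bottom [406. 542.] top [345. 440.] left top [456. 236.] [141. 360.] right bottom [207. 461.] mark [490. 454.]
75 0.0205 front bottom [409. 547.] top [348. 445.] left top [459. 241.] [144. 365.] right bottom [211. 466.] mark [493. 458.]
75 0.022 front bottom [411. 550.] top [351. 449.] left top [461. 245.] [147. 368.] right bottom [213. 470.] mark [495. 462.]
80 0.0165 front bottom [389. 542.] top [328. 440.] left top [457. 243.] [135. 342.] right bottom [201. 444.] mark [481. 460.]
80 0.0185 front bottom [392. 547.] top [331. 445.] left top [460. 248.] [138. 347.] right bottom [204. 449.] mark [484. 465.]
80 0.0205 front bottom [395. 551.] top [334. 450.] left top [463. 253.] [141. 352.] right bottom [207. 454.] mark [486. 470.]
80 0.022 front bottom [397. 555.] top [336. 454.] left top [465. 257.] [144. 356.] right bottom [210. 457.] mark [488. 473.]
```

```bash
python3 - <<'E'
from h import *
s,p,R=cur();print(p,jawyaw(R))
q=tw([-.078,.075,.2]);R2=plan(p,R,q,101.47);print(R2.round(2))
E
```

```text
[ 0.54060188 -0.26760489  0.2505311 ] -78.0044634264317
4 slide [[1.92, 1.27, -3.4], [1.93, 1.27, -3.4], [1.94, 1.27, -3.4], [1.94, 1.27, -3.39]] yaw [np.float64(0.13), np.float64(0.13), np.float64(0.13), np.float64(0.13)]
[[-0.98 -0.    0.2 ]
 [-0.2   0.   -0.98]
 [ 0.   -1.   -0.  ]]
```

play_rows:
  slide:
    - [1.92,0,-3.4]
    - [1.93,0,-3.4]
    - [1.94,0,-3.4]
    - [1.94,0,-3.4]
    - [0,4,0]
    - [0,4,0]
    - [0,0,0]
    - [0,0,0]
  yaw: [0.13,0.13,0.13,0.13,0,0,0,0]
  grip: [1,1,1,1,1,1,1,1]

```text
time: 24.05
tool_pos: [0.4367, -0.1502, 0.1707]
tool_rot: [0.07, -0.072, 0.704, -0.703]
contact_force: [0.6, -0.5, 0.5]
gripper_width: -0.002
```

```bash
python3 snap.py t1 side 210 375 200 323
python3 - <<'E'
from h import *
s,p,R=cur();print(s['time'],p,s['contact_force'],rz(-TY)@(p-TP),s['gripper_width'])
E
```

```text
4.848484848484849
24.1 [ 0.43788809 -0.15095904  0.17269307] [ 0.12738207 -0.11513923  0.06716724] [-0.07730097  0.07419536  0.17269307] 0.00021251833760111734
```

View pics/t1.png

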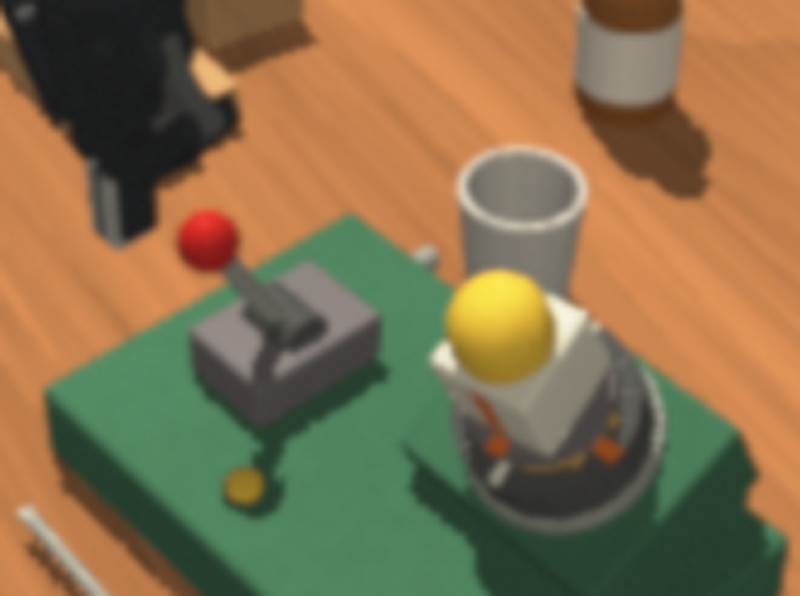

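play_rows:
  slide:
    - [0,4.6,0]
    - [0,0,0]
    - [-1.5,0,0]
    - [-1.5,0,0]
    - [-1.5,0,0]
    - [-1.5,0,0]
    - [-1.5,0,0]
    - [-1.2,0,0]
    - [-0.6,0,0]
    - [-0.3,0,0]
    - [-0.2,0,0]
    - [0,0,0]
  yaw: [0,0,0,0,0,0,0,0,0,0,0,0]
  grip: [1,1,1,1,1,1,1,1,1,1,1,1]

```text
time: 25.3
tool_pos: [0.528, -0.1332, 0.1283]
tool_rot: [-0.064, 0.078, -0.703, 0.704]
contact_force: [-30.8, -5.1, 18.9]
gripper_width: 0.001
```

```bash
python3 snap.py t2 side 210 375 200 323
python3 - <<'E'
from h import *
s,p,R=cur();print(s['time'],p,s['contact_force'],rz(-TY)@(p-TP))
print((proj('side',tw([.0384,.075,.1322]))-[210,200])*4.848)
E
```

```text
4.848484848484849
25.35 [ 0.52799674 -0.13325562  0.12832481] [-29.90111008  -5.29768822  20.09291882] [0.01452852 0.0736257  0.12832481]
[[350.4020978  160.75752824]]
```

View pics/t2.png

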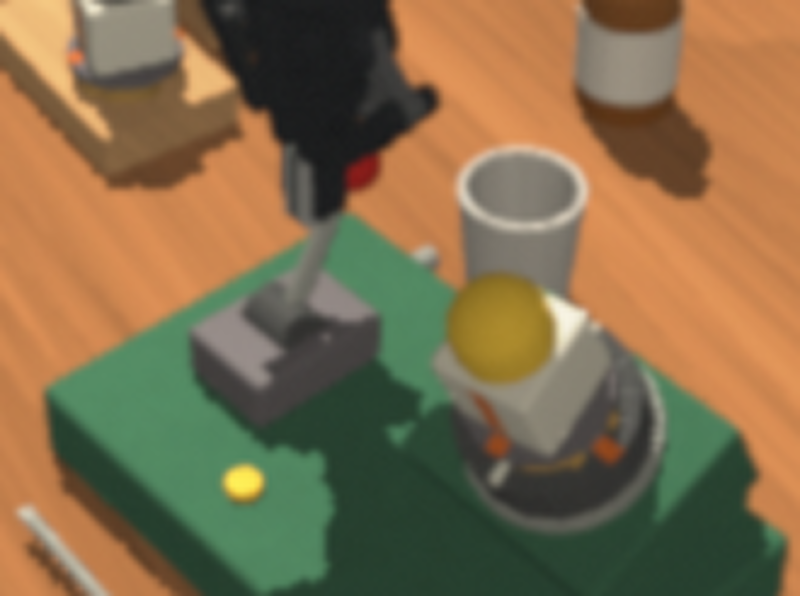

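play_rows:
  slide:
    - [1,0,0]
    - [1.5,0,0]
    - [1,-3,0]
    - [0,-4,0]
    - [0,-4,0]
    - [0,0,0]
    - [0,0,0]
  yaw: [0,0,0,0,0,0,0]
  grip: [1,1,1,1,1,1,1]

```text
time: 26.05
tool_pos: [0.5005, -0.1387, 0.239]
tool_rot: [-0.072, 0.069, -0.703, 0.704]
contact_force: [-0.0, 0.4, -0.3]
gripper_width: 0.001
```

```bash
python3 snap.py u1 side 210 375 200 323; python3 snap.py u2 top 100 460 120 300;python3 snap.py u3 side 120 320 80 230
python3 - <<'E'
from h import *
s,p,R=cur();print(s['time'],p,s['contact_force'])
print((proj('side',tw([.0384,.075,.1322]))-[210,200])*4.848)
E
```

```text
4.848484848484849
2.2222222222222223
4.0
26.2 [ 0.49877003 -0.13789248  0.23482591] [-0.2964039  -0.08287176 -0.43279195]
[[350.4020978  160.75752824]]
```

View pics/u1.png

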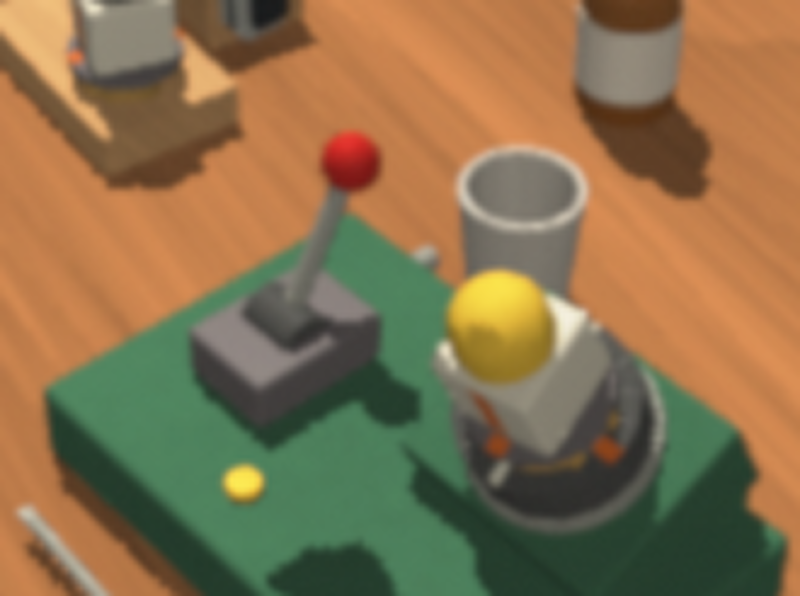

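View pics/u2.png

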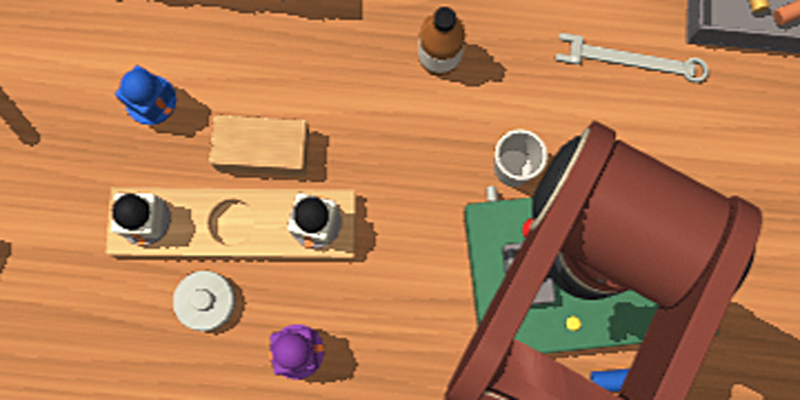

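View pics/u3.png

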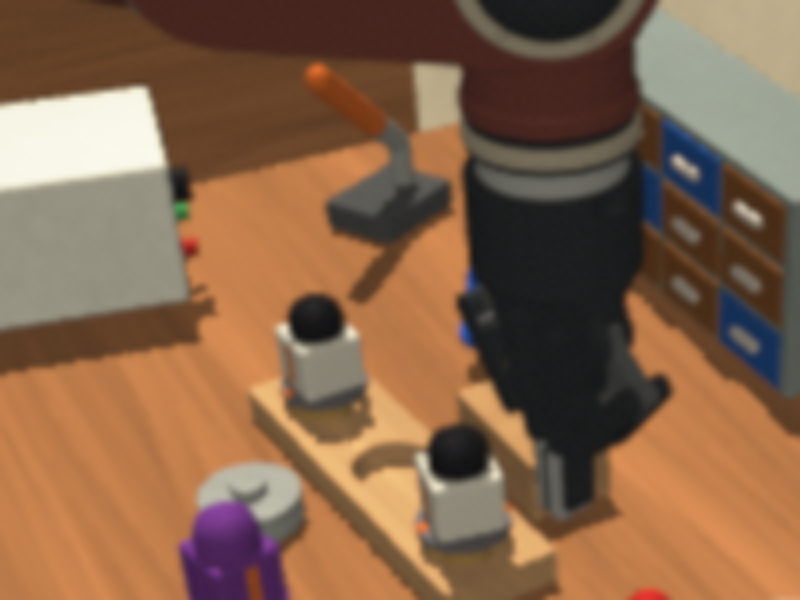

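```bash
python3 -c "
from plant import workorder
print(workorder.job_done())"
```

```text
the job is handed in; nothing more can be done
None
```

I switched the tester off, fitted and locked the good lamp in the socket, switched the tester on again, and handed the job in at about 26 s. No verdict is reported.

**How it went:**
- **Tilting the lamp:** the tool only points straight down, so I tilted the lamp in the jaws to match the sloping socket. I did this by pushing it against its rack well, then against the socket bore.
- **First tries at the socket:** the barrel met the socket lip twice, at about 20–25 N, before I corrected the tilt and offset.
- **Turning:** I turned the lamp in two goes, about 32° gripped, then the rest with the open fingers used as a wrench until it met the stop.

**Last checks:**
- **Toggle:** it went to its stop both ways. After I let go, the ball's image position matched the position worked out for "on" to within a pixel.
- **Lamp angle and depth:** the housing outline matched 80° of turn and 18.5 mm depth. The brass lip came back into view as it sprang up.
- **Other objects:** the two burnt lamps stand in the rack. The tin, carton, pulley and bottle look unmoved, and I saw nothing of the screwdriver having moved, though it was partly out of view. The arm was clear of everything, with about 0 N on the tool.

**Where the checks disagreed:** the lamp depth rests on the pictures alone. The orange flange mark alone gave a poor fit, at about 69–74° and an impossible depth of 4–7 mm. I trusted the housing corners instead. They agreed to within about 1 pixel, so the depth is good to about 1.5 mm.

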